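# Scoop the drawer knobs into the lidded box

### The job

The wooden box's lid is half open: first push it right back until it meets its stop. Then pick up the metal scoop by its handle, scoop up the three round wooden knobs lying inside the U-shaped wooden fence and tip them all into the box; never touch the knobs with the gripper. Finally lay the scoop flat on the bench and let go, with the lid still fully back, and leave the tape measure and the round wax tin where they are.

Things in the scene. Friction and masses are not known exactly. Their poses are not given: they have to be found in the camera images.
- box: Plain light wooden box fixed to the bench, 150 (its x) x 200 (its y) x 75 mm high outside, walls and floor 8 mm. Origin: centre of its underside, on the bench. Its x axis points (roughly away from the robot) to the side that carries the lid's hinge; z up.
- lid (a joint): Angle of the box's lid (rad): 0 shut, 1.9 at its stop, where it leans back 19 degrees beyond upright. It starts half open (0.7 to 1.05). The stiff hinge holds the lid wherever it is left; it takes about 3 N at 100 mm from the hinge to push it.
- lid_hinge (a point): Middle of the lid's hinge line, at the box's far top edge: 75 mm along +x from the box's centre, 75.5 mm above the bench; the hinge line runs along the box's y. The lid is a wooden board 8 mm thick, 150 mm long from the hinge and 200 mm wide, its inner face in the plane of the hinge line; a brass knob stands on its outer face.
- corral: U-shaped fence of dark wooden strips, 16 mm thick and 35 mm high, fixed to the bench, without floor (the bench is its floor). Inside it is 140 mm deep (its x) and 190 mm wide (its y). Origin: on the bench, middle of the inside. Closed by a strip on its +x side (inner face at x = +70 mm), open on its -x side, which looks roughly toward the robot.
- knob_a_center (a point): Centre of a round light-wood drawer knob, 46 mm across and 35 mm high with rounded sides, 30 g; stands on its flat 29 mm foot inside the fence (one of three alike). At the start the knobs lie within 60 mm of the middle of the inside, and no centre is more than 30 mm to the side of the fence's own x axis.
- knob_b_center (a point): Centre of the second knob, like the first.
- knob_c_center (a point): Centre of the third knob, like the first.
- scoop: Loose scoop of bare sheet metal, 150 to 250 g. Blade 115 mm long (x), 130 mm wide; flat 4 mm floor thinning over the front 30 mm to a sharp lip; 3 mm sides and back, 45 mm high at the back, the sides sloping down to the lip. Origin: underside of the blade, at its middle. +x points out of the mouth, z up. It starts flat on the bench. Knobs slide off it at a slope of 30 to 40 degrees.
- scoop_grip (a point): Middle of the scoop's wooden handle, a level bar along the scoop's x, 85 mm long, 20 mm wide (y) and 24 mm high, rounded: 115 mm behind the scoop's origin and 45 mm above its underside, so 172 mm behind the lip.
- scoop_lip (a point): Middle of the scoop's front lip, at its underside: 57.5 mm ahead of the scoop's origin.
- drill_press: Fixed green drill press between box and fence; keep arm and scoop clear of it. Origin: under its column, on the bench. Its round table (170 mm across, top 160 mm above the bench) is centred 100 mm along its own -x, with the chuck from 210 mm up above it. Its head (z 300 to 530 mm) reaches about 190 mm from the origin toward the robot and 210 mm to either side.
- tape_measure: Yellow tape measure, 34 x 77 x 56 mm, standing loose on the bench near the box; leave it alone. Origin: centre of its underside.
- wax_tin: Flat round tin, 69 mm across and 29 mm high, loose on the bench between the fence and the drill press; leave it alone. Origin: centre of its underside.
- knob_a: The body of knob_a: origin at the centre of its foot, 17.5 mm below its centre.
- knob_b: The body of knob_b: origin at the centre of its foot, 17.5 mm below its centre.
- knob_c: The body of knob_c: origin at the centre of its foot, 17.5 mm below its centre.

How it is judged:
By the outcome, as a careful person would: the job done as asked, in the order asked, and still so for the second after the job is handed in, with the robot touching nothing.
It also fails if it takes over 72 s, if anything falls off the work surface, if the arm or the gripper's body presses on something with over 40 N, if the wrist force passes 120 N, or if a joint passes its speed limit or range.

### The arm

A 6-joint arm with a two-finger parallel gripper is mounted at the origin on a cart in front of the work surface, level with it; the furniture and walls round the work are solid. World frame = base frame: x ahead of the robot, y to its left, z up, the work surface at z = 0. Lengths are in m, angles in degrees, forces in N, time in s.
With the tool pointing down it reaches from about 0.35 to 0.875 m from the base axis. Payload 4.2 kg.
Tool frame: the origin (TCP) lies midway between the tips of the shut fingers; the grasp point (between the pads) lies 19 mm behind it (r.grasp_offset is the distance from the TCP to the grasp point, in m); z points along the fingers, y is the direction in which the jaws open and shut (so a half turn about z gives the same grasp; the last joint's range is limited). The gripper opens to 87 mm and grips with 3 to 60 N. Pads are 19 mm wide; open, the fingers measure 117 mm over their backs; the gripper's body (75 mm by 190 mm) begins 51 mm behind the grasp point.
Start: joints at [-53.938, 22.042, 0.453, 0, -68.411, -14.817], TCP at [0.226, -0.582, 0.223] pointing down, gripper open.
Joint ranges: [-179.83, 179.83], [-69.29, 118.12], [-61.27, 80.66], [-181.25, 117.63], [-171.15, -9.14], [-177.46, 177.46]. Speed limits (degrees/s): [159.86, 159.86, 180, 180, 180, 180].

### API

Orientations are given as a 3x3 rotation matrix whose columns are the frame's x, y, z axes.
In Python, from station import r gives the robot as it stands.
- The arm moves only by the shell command python3 -m crank 'ROWS'. ROWS is JSON, a list of rows, each a list of 3 entries, a list of its own where there are three numbers: the closure, from -1 (fully open) to 1 (shut), so that 0 is half open, then the shift along the tool's x, y, z as a fraction of full scale, then the turn, a rotation vector about the tool's x, y, z as a fraction of full scale. In form: [[fingers, [dx, dy, dz], [wx, wy, wz]], ...]. A call has 1 to 8 rows; each row shifts and turns the commanded pose from where the row before left it, along the tool's axes as they then stand; what a row does not reach is not made up. Full scale, the value 1, is 100 mm for a shift and 45 degrees for a turn. A row lasts 1/10 s, in which the tool goes at most 50 mm and 8.59 degrees, less where a joint would pass 70% of its speed; a pose out of reach is approached as far as the arm can. A call with a number of a shift or a turn outside -1 to 1 is refused whole. A call with a gripper value outside its range is refused whole. The fingers move at their own pace and stop on an object; the grip force is fixed at half the most. Time passes only in rows, so rows that do not move let the fingers close. It gives the time, the measured TCP pose, the force and the opening at its end, in the units of the state.
- r.sense(): the state, without advancing time (a new reading comes with each control period).
- r.capture(name): name is "scene" or "top"; returns a dict with "img" (420x560x3 uint8, blue, green, red), "fx", "fy", "cx", "cy" (pixels), "dist" ([k1, k2, p1, p2, k3] as OpenCV has them; the pictures are not rectified), "R" (3x3) and "t" (3): a world point X has camera coordinates R X + t. Camera axes: x right, y down, z forward; pixel columns grow to the right and rows downward; lengths in m; the calibration is good to about 2 mm. A picture is of the moment at which its call begins. There is no depth.
- r.finish_job(): hands the job in, once; it reports no verdict.
The state is a dict: "time_s": time; "joints": joint angles; "joint_velocities": joint speeds; "effort": joint torques, N m; "tcp_pos": TCP position; "ee_rot": TCP orientation; "wrist_force": force on the tool from outside, world axes, zero at the start; "moment": the same for the moment, N m; "gripper_width": opening from 0.0 (shut) to 1.0 (fully open).
Only numpy, scipy, OpenCV 4.12 (cv2) and the standard library are available. Lean on these libraries where they do the work, as an engineer would, in place of code of your own. Each camera call takes 0.05 s, during which the arm holds its last target.

## Working session

There is one attempt and no reset: what is moved stays moved. The work goes in short steps, Python scripts to look and compute and a shell command to move; the robot and the scene stay as the last step left them, time stands still between calls to the robot, and variables do not carry over. Pictures are saved under pics/ and viewed, and the job is handed in when it is done.

```bash
mkdir -p pics; ls
python3 - <<'E'
from station import r
import cv2,json
s=r.sense();print(s)
for n in("scene","top"):
    c=r.capture(n);cv2.imwrite(f"pics/{n}0.png",c["img"])
    print(n,{k:c[k] for k in c if k!="img"})
E
```

```text
pics
{'time_s': 0.0, 'joints': array([-5.39388924e+01,  2.20903018e+01,  3.81466917e-01, -2.79323498e-02,
       -6.84121927e+01, -1.48165828e+01]), 'joint_velocities': array([ 0.04636482,  0.06042502, -0.09310616,  0.03220535,  0.01082923,
        0.0956638 ]), 'effort': array([-1.68698778e-03, -3.90668499e+01,  1.87404531e+01,  4.21995118e+00,
        1.09613239e-02, -1.97074805e-04]), 'tcp_pos': array([ 0.22626793, -0.58196724,  0.22147871]), 'ee_rot': array([[-9.32107607e-01, -3.62180397e-01, -8.76939003e-04],
       [-3.62181444e-01,  9.32105522e-01,  1.97439514e-03],
       [ 1.02312471e-04,  2.15795977e-03, -9.99997666e-01]]), 'wrist_force': array([-0.29345726,  1.02249383, -0.40158621]), 'moment': array([-0.01154844,  0.02698136,  0.01053579]), 'gripper_width': 1.0016272601206875}
scene {'fx': 509.0846839801701, 'fy': 509.0846839801701, 'cx': 283.4787053055532, 'cy': 216.16940443527167, 'dist': array([-0.09786082,  0.        ,  0.        ,  0.        ,  0.        ]), 'R': array([[ 0.8688814 , -0.49492352,  0.00978899],
       [-0.21607559, -0.39698282, -0.89202914],
       [ 0.44537226,  0.77295236, -0.45187188]]), 't': array([-0.52667395,  0.1618102 ,  1.51268005])}
top {'fx': 432.48995522191, 'fy': 432.48995522191, 'cx': 282.1787881665392, 'cy': 212.8686716477446, 'dist': array([-0.01560994,  0.        ,  0.        ,  0.        ,  0.        ]), 'R': array([[ 0.0600396 , -0.99819321, -0.00235625],
       [-0.97608685, -0.05821556, -0.2094407 ],
       [ 0.20892511,  0.01487464, -0.97781851]]), 't': array([-0.07522531,  0.56869927,  1.16678182])}
```

View pics/scene0.png

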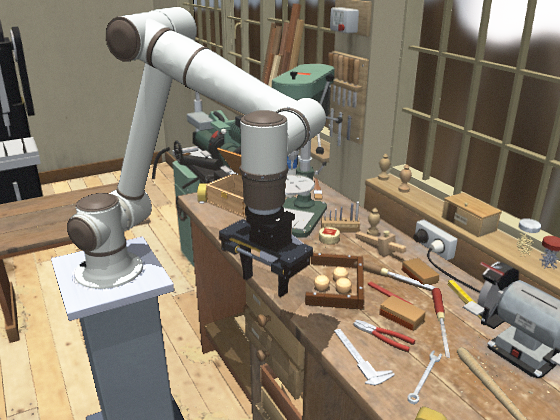

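View pics/top0.png

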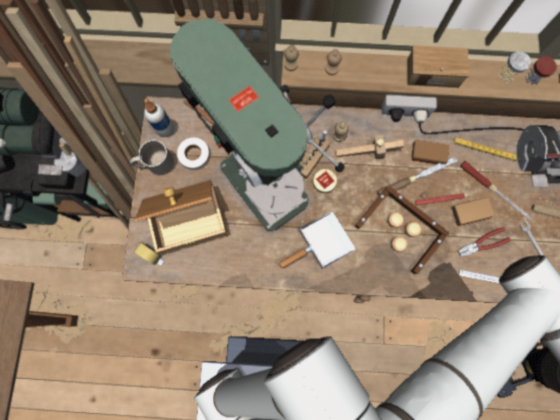

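The top view shows the box at about (187,230) with its lid standing up toward the hinge side (175,200). The tape is at (147,254), the scoop blade at (328,240) with its handle at (295,257), the fence around (410,230) with knobs at (397,220), (413,229) and (400,244), and the tin at (325,180).

```bash
cat > h.py <<'E'
import numpy as np,cv2
def cam(c):
    K=np.array([[c['fx'],0,c['cx']],[0,c['fy'],c['cy']],[0,0,1]]);return K,np.array(c['dist'])
def ray(c,uv):
    K,d=cam(c);p=cv2.undistortPoints(np.array(uv,float).reshape(-1,1,2),K,d).reshape(-1,2)
    D=np.c_[p,np.ones(len(p))]@c['R'];o=-c['R'].T@c['t'];return o,D
def onz(c,uv,z):
    o,D=ray(c,uv);return o+D*((z-o[2])/D[:,2])[:,None]
def proj(c,X):
    K,d=cam(c);return cv2.projectPoints(np.array(X,float).reshape(-1,1,3),cv2.Rodrigues(c['R'])[0],c['t'],K,d)[0].reshape(-1,2)
E
python3 - <<'E'
import cv2
i=cv2.imread('pics/top0.png')
cv2.imwrite('pics/a0.png',cv2.resize(i[160:300,120:260],None,fx=4,fy=4,interpolation=cv2.INTER_CUBIC))
cv2.imwrite('pics/b0.png',cv2.resize(i[165:285,265:465],None,fx=4,fy=4,interpolation=cv2.INTER_CUBIC))
j=cv2.imread('pics/scene0.png')
cv2.imwrite('pics/c0.png',cv2.resize(j[140:320,180:380],None,fx=4,fy=3.3,interpolation=cv2.INTER_CUBIC))
E
```

```text
(no output)
```

View pics/a0.png

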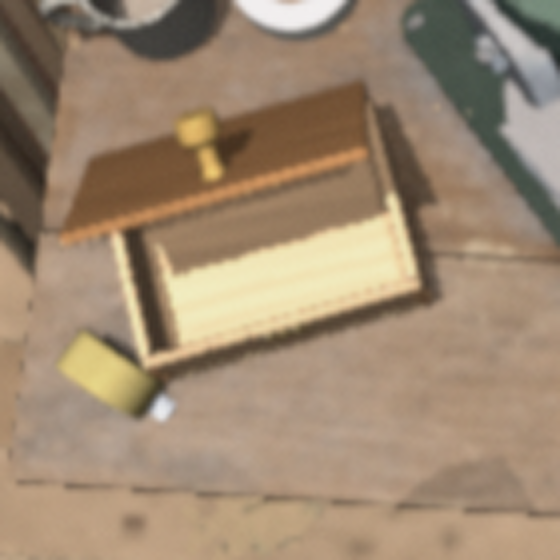

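View pics/b0.png

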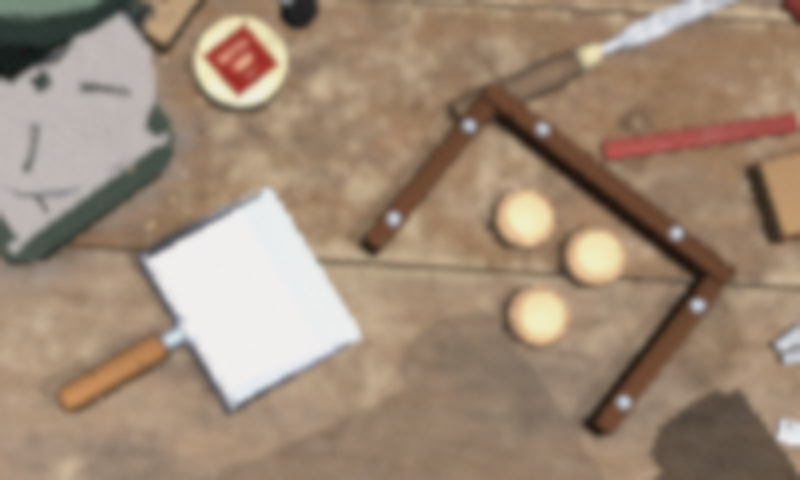

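View pics/c0.png

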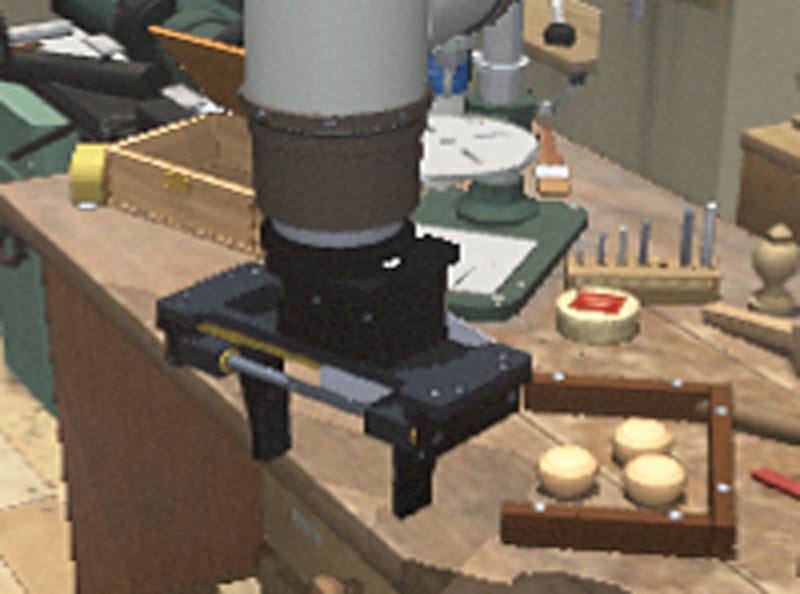

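Run:
```python
from station import r
import numpy as np
from h import *
c=r.capture("top");np.set_printoptions(precision=4,suppress=True)
A=lambda l:[(120+x/4-.375,160+y/4-.375) for x,y in l]
B=lambda l:[(265+x/4-.375,165+y/4-.375) for x,y in l]
def P(n,uv,z): p=onz(c,uv,z);print(n,p.round(4).tolist());return p
b=P("box nl,nr,far r,far l",A([(148,362),(420,287),(365,88),(92,162)]),.075)
f=P("fence closed L,R",B([(490,88),(730,272)]),.035);P("fence open",B([(368,245),(597,430)]),.035)
fi=P("fence ",B([(372,235),(490,95)]),.035)
k=P("knobs",B([(524,218),(595,256),(538,316)]),.0175)
s=P("lip",B([(270,190),(358,338)]),.001);s2=P("back",B([(145,258),(232,408)]),.045)
h=P("handle",B([(66,397),(163,347)]),.045)
P("tin",B([(240,62)]),.029);P("tape",A([(110,375)]),.056)
P("table press edge",B([(170,150),(10,258)]),.0)
for n,p in(("box",b),("lip",s),("back",s2),("handle",h),("fence",f)):
    d=p[1]-p[0];print(n,np.linalg.norm(d[:2]),np.degrees(np.arctan2(d[1],d[0])))
print("box depth",np.linalg.norm(b[2]-b[1]),"scoop",np.linalg.norm((s.mean(0)-s2.mean(0))[:2]))
```

```text
box nl,nr,far r,far l [[0.4436, 0.2979, 0.075], [0.507, 0.1151, 0.075], [0.6478, 0.1669, 0.075], [0.5823, 0.3546, 0.075]]
fence closed L,R [[0.6745, -0.3435, 0.035], [0.5478, -0.5171, 0.035]]
fence open [[0.5521, -0.2569, 0.035], [0.4293, -0.4212, 0.035]]
fence  [[0.5596, -0.2596, 0.035], [0.6692, -0.3436, 0.035]]
knobs [[0.5824, -0.3734, 0.0175], [0.5572, -0.4253, 0.0175], [0.5105, -0.3839, 0.0175]]
lip [[0.5959, -0.1885, 0.001], [0.4891, -0.2567, 0.001]]
back [[0.5313, -0.0969, 0.045], [0.4286, -0.1631, 0.045]]
handle [[0.4293, -0.0467, 0.045], [0.4685, -0.1128, 0.045]]
tin [[0.6852, -0.16, 0.029]]
tape [[0.4349, 0.3291, 0.056]]
table press edge [[0.6223, -0.1128, 0.0], [0.5333, 0.0013, 0.0]]
box 0.1934563692829193 -70.85318408410028
lip 0.12676198949133313 -147.43425519407367
back 0.12220518974361914 -147.1983906326758
handle 0.07684845656884938 -59.346816427390245
fence 0.21492236380501994 -126.1255551876426
box depth 0.14997099543299083 scoop 0.11179354490497394
```

Run:
```python
from station import r
import numpy as np
from h import *
c=r.capture("top");np.set_printoptions(precision=4,suppress=True)
A=lambda l:[(120+x/4-.375,160+y/4-.375) for x,y in l]
ang=np.radians(19.7);xb=np.array([np.cos(ang),np.sin(ang),0]);yb=np.array([-xb[1],xb[0],0])
bc=np.array([.5452,.2336,0])
o,D=ray(c,A([(62,240),(365,152)]))
for d in D:
    for t in np.arange(.8,1.2,.002):
        p=o+d*t-bc; X=p@xb-.075; Z=p[2]-.0755
        if Z>0 and np.hypot(X,Z)<.152:
            print("lid edge",p@xb,p@yb,p[2],"theta",np.arctan2(Z,-X),np.hypot(X,Z));break
print("head z.53",onz(c,[(175,55),(195,110),(240,165),(270,170),(303,160),(300,125),(260,60),(225,25)],.53).round(3))
s=r.capture("scene")
print("table",onz(s,[(180+480/4,140+150/3.3)],.16),onz(s,[(180+440/4,140+205/3.3)],.01))
print("grip/lip in scene",proj(s,[.46,-.1,.045]))
# tilt
st=r.sense();R=st['ee_rot'];tg=bc-.075*xb+[0,0,.26];print(tg,R.T@(tg-st['tcp_pos']))
```

```text
lid edge -0.00970042129352476 0.09839280662809939 0.2011151795601176 theta 0.9775380759322544 0.15150357983632323
lid edge -0.008404710451300807 -0.09792383083257739 0.2024837944114788 theta 0.9896459819241066 0.15192507945892947
head z.53 [[ 0.763  0.171  0.53 ]
 [ 0.654  0.122  0.53 ]
 [ 0.554  0.031  0.53 ]
 [ 0.548 -0.022  0.53 ]
 [ 0.57  -0.079  0.53 ]
 [ 0.636 -0.071  0.53 ]
 [ 0.761  0.011  0.53 ]
 [ 0.832  0.083  0.53 ]]
table [[ 0.6424 -0.0443  0.16  ]] [[0.71   0.1326 0.01  ]]
grip/lip in scene [[259.2716 235.6381]]
[0.4746 0.2083 0.26  ] [-0.5178  0.647  -0.0373]
```

```bash
python3 -m crank '[[1,[-0.12,0.15,0],[0,0,0]],[1,[-0.3,0.38,0],[0,0,0]],[1,[-0.3,0.38,0],[0,0,0]],[1,[-0.3,0.38,0],[0,0,0]],[1,[-0.3,0.38,0],[0,0,0]],[1,[-0.3,0.38,0],[0,0,0]],[1,[-0.3,0.38,0],[0,0,0]],[1,[-0.3,0.38,0],[0,0,0]]]'; python3 -m crank '[[1,[-0.3,0.38,0],[0,0,0]],[1,[-0.3,0.38,0],[0,0,0]],[1,[-0.3,0.38,0],[0,0,0]],[1,[-0.3,0.38,0],[0,0,0]],[1,[-0.3,0.38,0],[0,0,0]],[1,[-0.3,0.38,0],[0,0,0]],[1,[-0.3,0.38,0],[0,0,0]],[1,[-0.3,0.38,0],[0,0,0]]]'
python3 - <<'E'
from station import r
import cv2
s=r.sense();print(s['joints'].round(1),s['tcp_pos'])
for n in("scene","top"):
    c=r.capture(n);cv2.imwrite(f"pics/{n}1.png",c["img"])
E
```

```text
time_s: 1.05
tcp_pos: [0.3317, -0.2384, 0.2228]
ee_rot: [[-0.932, -0.362, 0.001], [-0.362, 0.932, -0.0], [-0.001, -0.001, -1.0]]
wrist_force: [0.6, -0.7, 0.4]
gripper_width: 0.356
time_s: 1.85
tcp_pos: [0.4452, 0.1323, 0.2228]
ee_rot: [[-0.932, -0.363, 0.001], [-0.363, 0.932, 0.0], [-0.001, 0.0, -1.0]]
wrist_force: [0.9, -0.7, 1.2]
gripper_width: -0.0
[  36.7    6.2  -21.1    0.   -62.7 -105.4] [0.44515306 0.13228789 0.22283372]
```

```bash
python3 -m crank '[[1,[-0.24,0.3,0],[0,0,0]],[1,[-0.24,0.3,0],[0,0,0]],[1,[-0.23,0.3,0],[0,0,0]],[1,[0,0,0.22],[0,0,0]],[1,[0,0,0.22],[0,0,0]],[1,[-0.2,0,0],[0,0,0]]]'
python3 - <<'E'
from station import r
import cv2
for n in("scene","top"):
    c=r.capture(n);i=c["img"];cv2.imwrite(f"pics/{n}2.png",i)
    if n=="scene": cv2.imwrite('pics/z2.png',cv2.resize(i[60:260,160:360],None,fx=3,fy=3))
E
```

```text
time_s: 2.55
tcp_pos: [0.4938, 0.2449, 0.1751]
ee_rot: [[-0.932, -0.362, -0.008], [-0.362, 0.932, -0.005], [0.009, -0.001, -1.0]]
wrist_force: [0.2, 0.0, 0.3]
gripper_width: 0.006
```

View pics/z2.png

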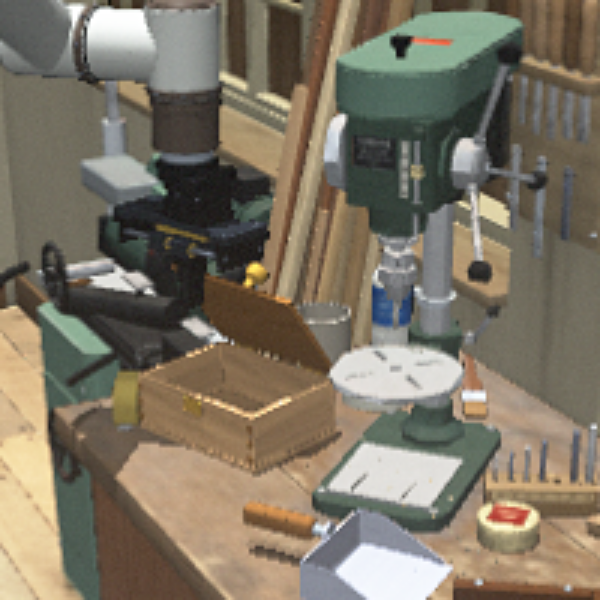

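View pics/top2.png

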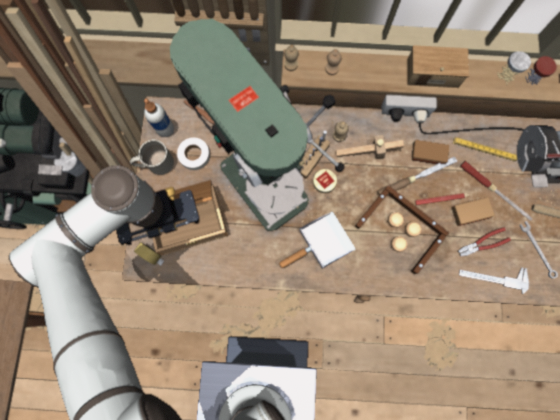

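```bash
python3 -m crank '[[1,[-0.12,0,0],[0,0,0]],[1,[-0.12,0,0],[0,0,0]],[1,[-0.12,0,0],[0,0,0]],[1,[-0.12,0,0],[0,0,0]],[1,[-0.12,0,0],[0,0,0]],[1,[-0.12,0,0],[0,0,0]],[1,[-0.12,0,0],[0,0,0]],[1,[-0.12,0,0],[0,0,0]]]';  python3 -m crank '[[1,[-0.1,0,0],[0,0,0]],[1,[-0.06,0,0],[0,0,0]]]'
python3 - <<'E'
from station import r
import cv2
for n in("scene","top"):
    c=r.capture(n);i=c["img"];cv2.imwrite(f"pics/{n}3.png",i)
    if n=="scene": cv2.imwrite('pics/z3.png',cv2.resize(i[60:260,160:360],None,fx=3,fy=3))
E
```

```text
time_s: 3.45
tcp_pos: [0.588, 0.2821, 0.1788]
ee_rot: [[-0.932, -0.362, 0.001], [-0.362, 0.932, 0.0], [-0.001, 0.0, -1.0]]
wrist_force: [-1.2, -0.4, 0.9]
gripper_width: 0.006
time_s: 3.65
tcp_pos: [0.6026, 0.2876, 0.1783]
ee_rot: [[-0.932, -0.362, -0.0], [-0.362, 0.932, -0.0], [0.001, -0.0, -1.0]]
wrist_force: [-2.2, -0.9, 0.6]
gripper_width: 0.009
```

View pics/z3.png

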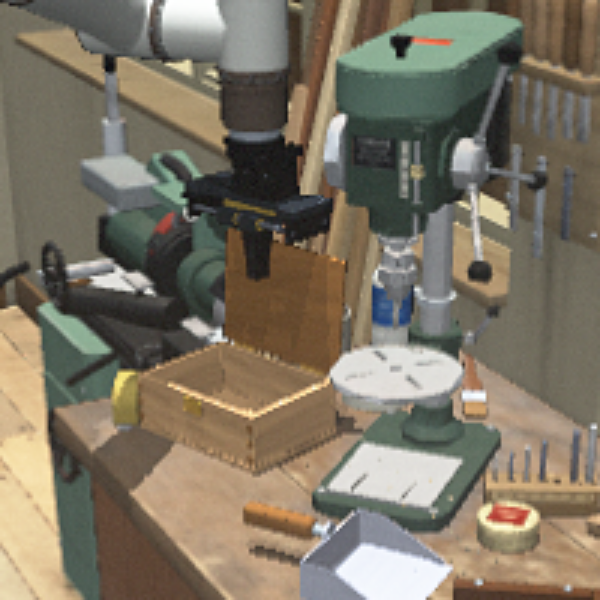

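```bash
python3 -m crank '[[1,[-0.05,0,0],[0,0,0]],[1,[-0.05,0,0],[0,0,0]],[1,[-0.05,0,0],[0,0,0]]]';  python3 -m crank '[[1,[-0.04,0,0],[0,0,0]],[1,[-0.04,0,0],[0,0,0]]]';python3 -m crank '[[1,[-0.03,0,0],[0,0,0]],[1,[0,0,0],[0,0,0]]]'
```

```text
time_s: 4.05
tcp_pos: [0.6155, 0.293, 0.1783]
ee_rot: [[-0.932, -0.362, -0.001], [-0.362, 0.932, -0.0], [0.001, -0.0, -1.0]]
wrist_force: [-1.9, -0.6, -1.5]
gripper_width: 0.003
time_s: 4.25
tcp_pos: [0.6234, 0.2961, 0.1786]
ee_rot: [[-0.932, -0.362, -0.0], [-0.362, 0.932, 0.0], [0.0, 0.0, -1.0]]
wrist_force: [-2.1, -0.8, -0.2]
gripper_width: 0.009
time_s: 4.45
tcp_pos: [0.6264, 0.2972, 0.1786]
ee_rot: [[-0.932, -0.362, 0.001], [-0.362, 0.932, 0.0], [-0.001, 0.0, -1.0]]
wrist_force: [-0.3, 0.5, 0.3]
gripper_width: 0.007
```

```bash
for i in 1; do python3 -m crank '[[1,[-0.03,0,0],[0,0,0]],[1,[-0.02,0,0],[0,0,0]]]'; done; python3 -m crank '[[1,[-0.02,0,0],[0,0,0]],[1,[-0.02,0,0],[0,0,0]]]'
```

```text
time_s: 4.65
tcp_pos: [0.6273, 0.2975, 0.1783]
ee_rot: [[-0.932, -0.362, -0.008], [-0.362, 0.932, -0.004], [0.009, -0.001, -1.0]]
wrist_force: [-12.8, -3.0, 5.3]
gripper_width: 0.008
time_s: 4.85
tcp_pos: [0.6277, 0.2976, 0.1783]
ee_rot: [[-0.932, -0.362, -0.016], [-0.362, 0.932, -0.008], [0.018, -0.002, -1.0]]
wrist_force: [-20.7, -4.7, 9.4]
gripper_width: 0.004
```

```bash
python3 -m crank '[[1,[0.1,0,0],[0,0,0]],[1,[0.3,0,0],[0,0,0]],[1,[0.4,0,0],[0,0,0]],[0,[0.4,0,0],[0,0,0]],[-0.5,[0.4,-0.1,0],[0,0,-0.1]],[-0.5,[0,-0.3,0],[0,0,-0.18]],[-0.5,[0,-0.3,0],[0,0,-0.18]],[-0.5,[0,-0.3,0],[0,0,-0.18]]]'
python3 - <<'E'
from station import r
import cv2
for n in("scene","top"):
    c=r.capture(n);i=c["img"];cv2.imwrite(f"pics/{n}4.png",i)
    if n=="scene": cv2.imwrite('pics/z4.png',cv2.resize(i[60:260,160:360],None,fx=3,fy=3))
E
```

```text
time_s: 5.65
tcp_pos: [0.5396, 0.1583, 0.18]
ee_rot: [[-0.637, -0.771, 0.004], [-0.771, 0.637, 0.002], [-0.004, -0.002, -1.0]]
wrist_force: [0.7, -0.3, -0.3]
gripper_width: 0.373
```

View pics/z4.png

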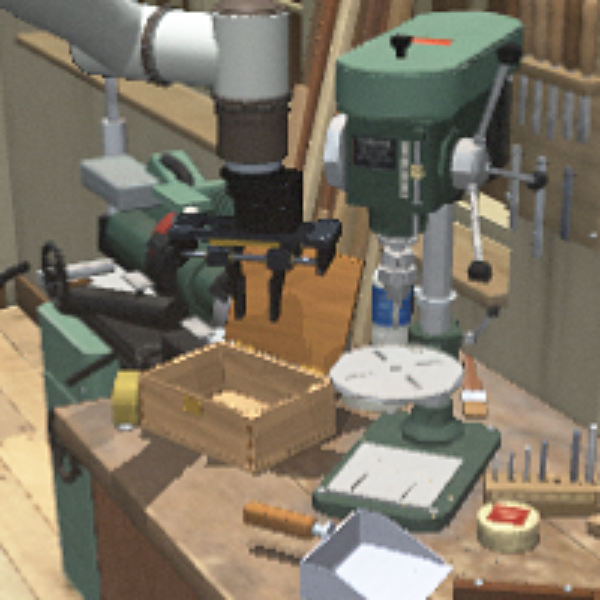

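View pics/top4.png

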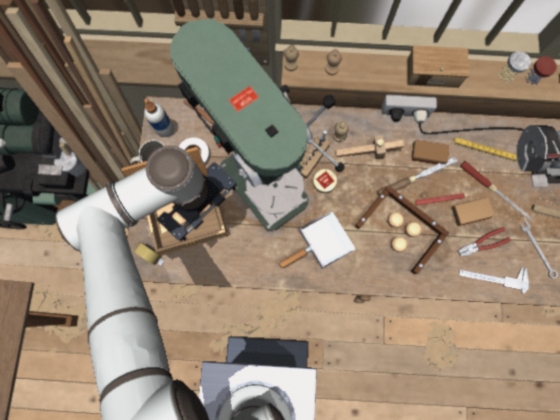

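Lid now leans back against its stop: about 21 N was reached there, and the picture shows it past upright. Next is the scoop.

```bash
python3 -m crank '[[-0.5,[0.32,0.385,0],[0,0,0]],[-0.5,[0.32,0.385,0],[0,0,0]],[-0.5,[0.306,-0.302,0],[0,0,0]],[-0.5,[0.306,-0.302,0],[0,0,0]],[-0.5,[0.306,-0.302,0],[0,0,0]],[-0.5,[0.306,-0.302,0],[0,0,0]],[-0.5,[0.306,-0.302,0],[0,0,0]],[-0.5,[0.306,-0.302,0],[0,0,0]]]';
python3 -m crank '[[-0.5,[0,0,0],[0,0,-0.18]],[-0.5,[0,0,0],[0,0,-0.18]],[-0.5,[0,0,0.1],[0,0,-0.18]],[-0.5,[0,0,0.1],[0,0,-0.18]],[-0.5,[0,0,0.1],[0,0,-0.18]],[-0.5,[0,0,0.1],[0,0,-0.18]],[-0.5,[0,0,0.1],[0,0,-0.18]],[-0.5,[0,0,0.1],[0,0,-0.18]]]';python3 -m crank '[[-0.5,[0,0,0],[0,0,-0.16]],[-0.5,[0,0,0],[0,0,0]]]'
python3 - <<'E'
from station import r
import cv2,numpy as np
s=r.sense();print(s['joints'].round(1))
from h import *
for n in("scene","top"):
    c=r.capture(n);i=c["img"];cv2.imwrite(f"pics/{n}5.png",i)
    if n=="scene": cv2.imwrite('pics/z5.png',cv2.resize(i[160:310,200:400],None,fx=4,fy=4))
print(np.degrees(np.arctan2(s['ee_rot'][1,0],s['ee_rot'][0,0])))
E
```

```text
time_s: 6.55
tcp_pos: [0.4604, -0.0991, 0.1794]
ee_rot: [[-0.642, -0.766, 0.004], [-0.766, 0.642, 0.0], [-0.002, -0.003, -1.0]]
wrist_force: [1.6, 0.7, -0.6]
gripper_width: 0.746
time_s: 7.35
tcp_pos: [0.4606, -0.0975, 0.1188]
ee_rot: [[0.425, -0.905, 0.003], [-0.905, -0.425, 0.0], [0.001, -0.003, -1.0]]
wrist_force: [0.1, 0.2, 0.4]
gripper_width: 0.753
time_s: 7.55
tcp_pos: [0.4603, -0.0975, 0.1188]
ee_rot: [[0.53, -0.848, 0.002], [-0.848, -0.53, -0.0], [0.001, -0.002, -1.0]]
wrist_force: [0.1, -1.0, -0.7]
gripper_width: 0.75
[  7.9  13.4 -29.1   0.  -47.4  24.1]
-57.994488663144814
```

View pics/z5.png

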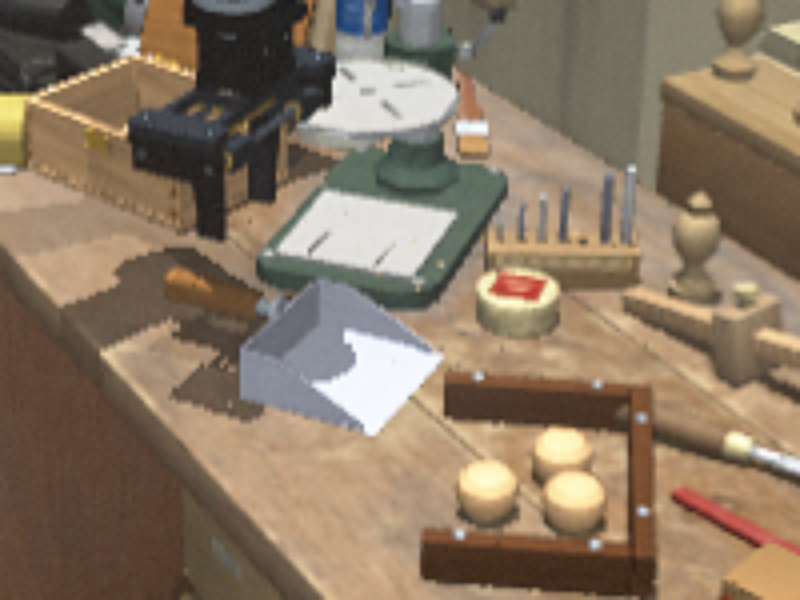

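View pics/top5.png

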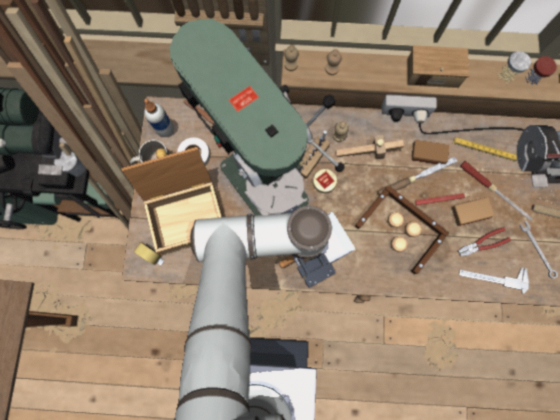

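Run:
```python
from station import r
from h import *
c=r.capture("scene");Z=lambda l:[(200+x/4-.375,160+y/4-.375) for x,y in l]
print("handle",onz(c,Z([(172,283),(258,306)]),.045).round(4))
print("lip",onz(c,Z([(443,353),(373,433)]),0.001).round(4))
print("knobs",onz(c,Z([(563,455),(575,502),(488,492)]),.0175).round(4))
print("fence top open L,R; closed L,R outer",onz(c,Z([(447,374),(424,532),(652,384),(655,548)]),.035).round(4))
print(r.sense()['time_s'])
```

```text
handle [[ 0.4287 -0.0429  0.045 ]
 [ 0.4721 -0.1102  0.045 ]]
lip [[ 0.6031 -0.1806  0.001 ]
 [ 0.493  -0.2559  0.001 ]]
knobs [[ 0.5858 -0.3703  0.0175]
 [ 0.5583 -0.4237  0.0175]
 [ 0.5116 -0.3835  0.0175]]
fence top open L,R; closed L,R outer [[ 0.5569 -0.2571  0.035 ]
 [ 0.433  -0.4234  0.035 ]
 [ 0.685  -0.3446  0.035 ]
 [ 0.5577 -0.5139  0.035 ]]
7.7
```

```bash
python3 -m crank '[[-0.5,[0,0,0.2],[0,0,0]],[-0.5,[0,0,0.25],[0,0,0]],[-0.5,[0,0,0.25],[0,0,0]],[-0.5,[0,0,0.15],[0,0,0]],[-0.5,[0,0,0.07],[0,0,0]],[1,[0,0,0],[0,0,0]],[1,[0,0,0],[0,0,0]],[1,[0,0,0],[0,0,0]]]'; python3 -m crank '[[1,[0,0,0],[0,0,0]],[1,[0,0,0],[0,0,0]],[1,[0,0,0],[0,0,0]],[1,[0,0,0],[0,0,0]]]'
```

```text
time_s: 8.5
tcp_pos: [0.4605, -0.0979, 0.0275]
ee_rot: [[0.53, -0.848, 0.002], [-0.848, -0.53, 0.0], [0.001, -0.002, -1.0]]
wrist_force: [0.5, -0.6, -0.4]
gripper_width: 0.564
time_s: 8.9
tcp_pos: [0.46, -0.0979, 0.0268]
ee_rot: [[0.531, -0.848, 0.001], [-0.848, -0.531, 0.0], [0.0, -0.001, -1.0]]
wrist_force: [-0.5, -0.1, 1.1]
gripper_width: 0.229
```

```bash
python3 -m crank '[[1,[0,0,-0.1],[0,0,0]],[1,[0,0,-0.15],[0,0,0]],[1,[0,0,-0.2],[0,0,0]],[1,[0,0,-0.15],[0,0,0]],[1,[0,0,0],[0,0,0]]]'
python3 - <<'E'
from station import r
import cv2,numpy as np
for n in("scene","top"):
    c=r.capture(n);i=c["img"];cv2.imwrite(f"pics/{n}6.png",i)
    if n=="scene": cv2.imwrite('pics/z6.png',cv2.resize(i[160:310,200:400],None,fx=4,fy=4))
E
```

```text
time_s: 9.4
tcp_pos: [0.461, -0.0979, 0.0888]
ee_rot: [[0.531, -0.847, 0.005], [-0.847, -0.531, 0.0], [0.002, -0.004, -1.0]]
wrist_force: [0.3, 0.2, -1.9]
gripper_width: 0.231
```

View pics/z6.png

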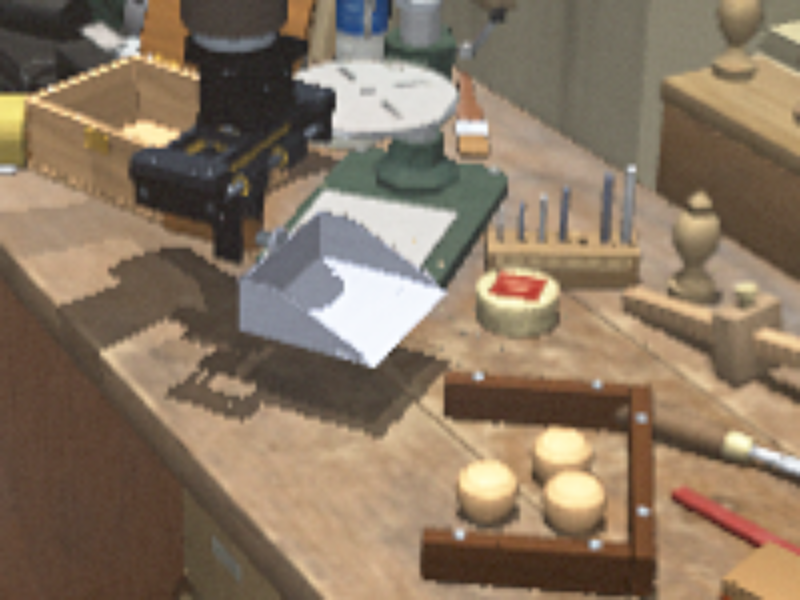

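The scoop hangs level in the grip, with its lip at about (443,293) in the crop and no droop. I'll carry it to the fence mouth.

```bash
python3 -m crank '[[1,[0.06,0.13,0],[0,0,0]],[1,[0.126,0.263,0],[0,0,0]],[1,[0.126,0.263,0],[0,0,0]],[1,[0.126,0.263,0],[0,0,0]],[1,[0.126,0.263,0],[0,0,0]],[1,[0.126,0.263,0],[0,0,0]],[1,[0.06,0.13,0],[0,0,-0.08]],[1,[0,0,0],[0,0,-0.1]]]'; python3 -m crank '[[1,[0,0,0],[0,0,-0.15]],[1,[0,0,0],[0,0,-0.15]],[1,[0,0,0],[0,0,0]]]'
python3 - <<'E'
from station import r
import cv2,numpy as np
from h import *
s=r.sense();print(np.degrees(np.arctan2(s['ee_rot'][1,0],s['ee_rot'][0,0])),s['joints'].round(1),s['tcp_pos'])
for n in("scene","top"):
    c=r.capture(n);i=c["img"];cv2.imwrite(f"pics/{n}7.png",i)
    cv2.imwrite(f'pics/{n}7z.png',cv2.resize(i[160:310,200:400] if n=="scene" else i[160:310,290:490],None,fx=4,fy=4))
E
```

```text
time_s: 10.3
tcp_pos: [0.3629, -0.2463, 0.0853]
ee_rot: [[0.644, -0.765, -0.004], [-0.765, -0.644, 0.001], [-0.003, 0.002, -1.0]]
wrist_force: [0.1, 0.0, -1.8]
gripper_width: 0.23
time_s: 10.6
tcp_pos: [0.3643, -0.2452, 0.0856]
ee_rot: [[0.805, -0.594, -0.003], [-0.594, -0.805, 0.001], [-0.003, 0.001, -1.0]]
wrist_force: [0.6, 0.4, -2.1]
gripper_width: 0.227
-36.415067017698064 [-12.6  13.6 -35.3  -0.  -41.3  66.2] [ 0.36434549 -0.2452401   0.08556556]
```

View pics/scene7z.png

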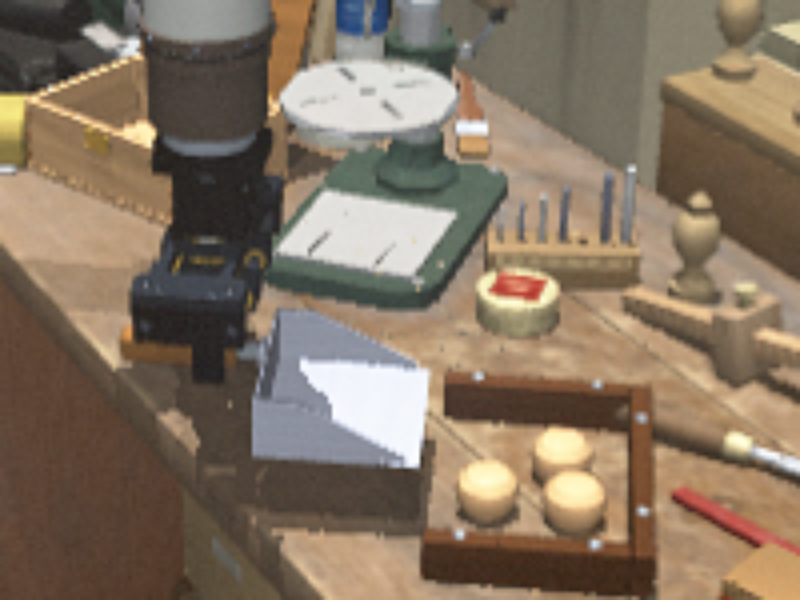

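View pics/top7z.png

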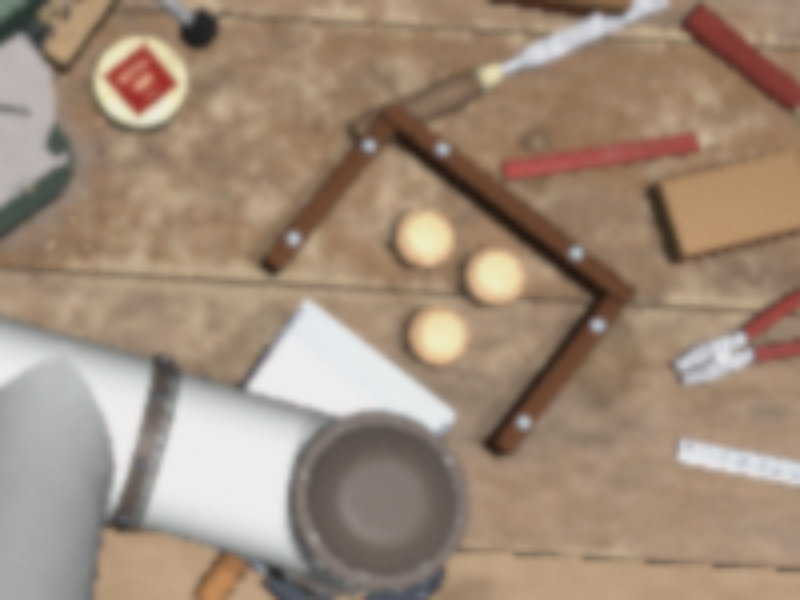

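Run:
```python
from station import r
from h import *
np.set_printoptions(precision=4,suppress=True)
c=r.capture("top");Z=lambda l:[(290+x/4-.375,160+y/4-.375) for x,y in l]
s=r.capture("scene");S=lambda l:[(200+x/4-.375,160+y/4-.375) for x,y in l]
a=np.radians(-36.3);u=np.array([np.cos(a),np.sin(a),0]);v=np.array([-u[1],u[0],0]);C=np.array([.5467,-.3788,0])
F=lambda p:np.c_[(p-C)@u,(p-C)@v,p[:,2]]
print("lip top",F(onz(c,Z([(307,300),(455,420)]),.06)));print("lip scene",F(onz(s,S([(430,368),(417,466)]),.06)))
print("ends top",F(onz(c,Z([(275,262),(500,443),(390,108),(630,290)]),.035)));print("ends sc",F(onz(s,S([(447,380),(424,538),(652,384),(655,548)]),.035)))
print("knobs top",F(onz(c,Z([(424,238),(495,276),(437,336)]),.02)));print(F(onz(s,S([(563,455),(575,502),(488,492)]),.02)))
print(F(r.sense()['tcp_pos'][None]))
```

```text
lip top [[-0.0764  0.0655  0.06  ]
 [-0.0777 -0.0645  0.06  ]]
lip scene [[-0.075   0.0694  0.06  ]
 [-0.074  -0.062   0.06  ]]
ends top [[-0.0629  0.0989  0.035 ]
 [-0.0642 -0.1024  0.035 ]
 [ 0.0821  0.1041  0.035 ]
 [ 0.084  -0.11    0.035 ]]
ends sc [[-0.0632  0.0953  0.035 ]
 [-0.0647 -0.1101  0.035 ]
 [ 0.0913  0.1095  0.035 ]
 [ 0.0889 -0.1024  0.035 ]]
knobs top [[ 0.0247  0.0257  0.02  ]
 [ 0.0351 -0.031   0.02  ]
 [-0.0273 -0.0247  0.02  ]]
[[ 0.0264  0.0261  0.02  ]
 [ 0.0358 -0.033   0.02  ]
 [-0.0254 -0.0282  0.02  ]]
[[-0.2253  0.0004  0.0862]]
```

```bash
python3 -m crank '[[1,[0,0.04,0.2],[0,0,0]],[1,[0,0,0.2],[0,0,0]],[1,[0,0,0.13],[0,0,0]],[1,[0,0,0.04],[0,0,0]],[1,[0,0,0.02],[0,0,0]],[1,[0,0,0],[0,0,0]]]'
```

```text
time_s: 11.4
tcp_pos: [0.3639, -0.2485, 0.0278]
ee_rot: [[0.805, -0.593, 0.001], [-0.593, -0.805, -0.0], [0.001, -0.0, -1.0]]
wrist_force: [0.6, -0.4, -1.4]
gripper_width: 0.225
```

```bash
python3 -m crank '[[1,[0,0,0.015],[0,0,0]],[1,[0,0,0.01],[0,0,0]]]';python3 -m crank '[[1,[0,0,0.01],[0,0,0]],[1,[0,0,0.01],[0,0,0]]]'
python3 - <<'E'
from station import r
import cv2
for n in("scene",):
    c=r.capture(n);i=c["img"];cv2.imwrite(f'pics/{n}8z.png',cv2.resize(i[160:310,200:400],None,fx=4,fy=4))
E
```

```text
time_s: 11.6
tcp_pos: [0.3638, -0.2483, 0.0262]
ee_rot: [[0.806, -0.593, 0.001], [-0.593, -0.806, -0.0], [0.001, -0.0, -1.0]]
wrist_force: [-4.5, 5.5, 13.1]
gripper_width: 0.23
time_s: 11.8
tcp_pos: [0.3634, -0.2479, 0.0248]
ee_rot: [[0.806, -0.592, 0.0], [-0.592, -0.806, 0.0], [0.0, -0.0, -1.0]]
wrist_force: [-4.3, 6.4, 14.2]
gripper_width: 0.227
```

View pics/scene8z.png

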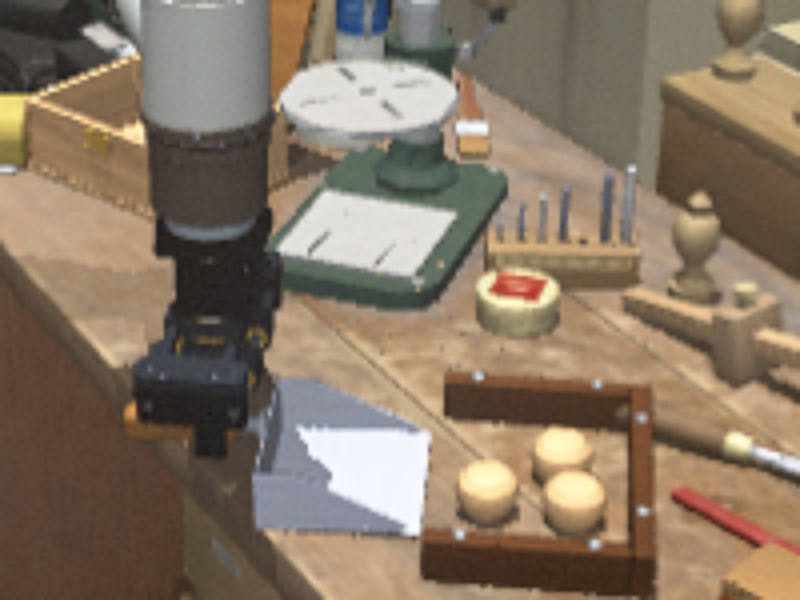

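```bash
python3 -m crank '[[1,[0,0,-0.015],[0,0,0]],[1,[0,0,0],[0,0,0]]]'
python3 - <<'E'
from station import r
from h import *
np.set_printoptions(precision=4,suppress=True)
s=r.capture("scene");S=lambda l:[(200+x/4-.375,160+y/4-.375) for x,y in l]
a=np.radians(-36.3);u=np.array([np.cos(a),np.sin(a),0]);v=np.array([-u[1],u[0],0]);C=np.array([.5467,-.3788,0])
F=lambda p:np.c_[(p-C)@u,(p-C)@v,p[:,2]]
for z in(0,.005):print("lip scene",F(onz(s,S([(432,434),(419,535)]),z)))
print(F(r.sense()['tcp_pos'][None]))
c=r.capture("top");cv2.imwrite('pics/top8z.png',cv2.resize(c['img'][160:310,290:490],None,fx=4,fy=4))
E
```

```text
time_s: 12.05
tcp_pos: [0.3641, -0.2484, 0.0252]
ee_rot: [[0.805, -0.593, 0.002], [-0.593, -0.805, -0.0], [0.002, -0.001, -1.0]]
wrist_force: [-0.1, 0.6, -0.2]
gripper_width: 0.227
lip scene [[-0.0718  0.0732  0.    ]
 [-0.0712 -0.058   0.    ]]
lip scene [[-0.0714  0.0654  0.005 ]
 [-0.0708 -0.065   0.005 ]]
[[-0.2244 -0.003   0.0251]]
```

View pics/top8z.png

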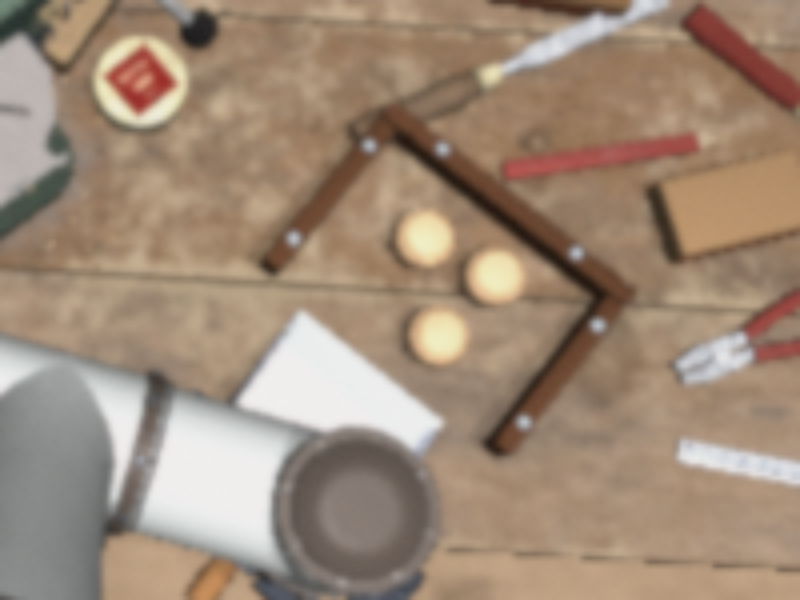

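Run:
```python
from station import r
from h import *
np.set_printoptions(precision=4,suppress=True)
s=r.capture("scene");c=r.capture("top")
S=[(200+x/4-.375,160+y/4-.375) for x,y in[(432,434),(419,535)]]
T=[(290+x/4-.375,160+y/4-.375) for x,y in[(302,312),(443,425)]]
for i in range(2):
    o1,d1=ray(s,[S[i]]);o2,d2=ray(c,[T[i]]);d1=d1[0];d2=d2[0]
    A=np.c_[d1,-d2];t=np.linalg.lstsq(A,o2-o1,rcond=None)[0];p,q=o1+t[0]*d1,o2+t[1]*d2;print(p,q)
i=s['img'];cv2.imwrite('pics/scene9z.png',cv2.resize(i[220:310,220:320],None,fx=7,fy=6,interpolation=cv2.INTER_CUBIC))
```

```text
[ 0.5253 -0.2876  0.008 ] [ 0.5239 -0.287   0.0076]
[ 0.4497 -0.3916  0.0069] [ 0.4476 -0.3907  0.0065]
```

View pics/scene9z.png

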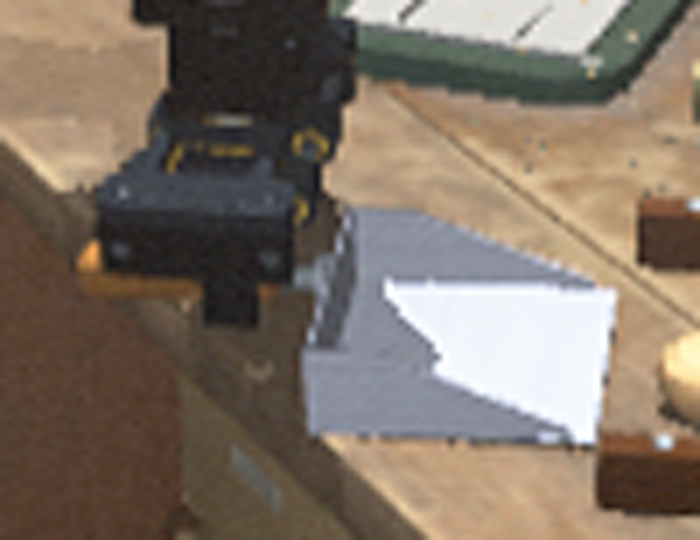

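```bash
python3 -m crank '[[1,[0,0,-0.06],[0,0,0]],[1,[0,0,0],[0,-0.09,0]],[1,[0,0,0],[0,0,0]]]';python3 -m crank '[[1,[0,0,0.02],[0,0,0]],[1,[0,0,0],[0,0,0]]]';python3 -m crank '[[1,[0,0,0.015],[0,0,0]],[1,[0,0,0],[0,0,0]]]'
python3 - <<'E'
from station import r
from h import *
s=r.capture("scene");c=r.capture("top");print(r.sense()['moment'])
i=s['img'];cv2.imwrite('pics/scene10z.png',cv2.resize(i[220:310,220:320],None,fx=7,fy=6,interpolation=cv2.INTER_CUBIC))
i=c['img'];cv2.imwrite('pics/top10z.png',cv2.resize(i[220:300,340:440],None,fx=7,fy=7,interpolation=cv2.INTER_CUBIC))
E
```

```text
time_s: 12.55
tcp_pos: [0.3657, -0.2494, 0.0309]
ee_rot: [[0.803, -0.593, -0.054], [-0.592, -0.805, 0.041], [-0.068, -0.001, -0.998]]
wrist_force: [1.2, 0.0, -0.5]
gripper_width: 0.22
time_s: 12.75
tcp_pos: [0.364, -0.2486, 0.0285]
ee_rot: [[0.804, -0.592, -0.055], [-0.591, -0.806, 0.041], [-0.068, -0.0, -0.998]]
wrist_force: [0.4, -1.1, 1.1]
gripper_width: 0.23
time_s: 12.95
tcp_pos: [0.3635, -0.2482, 0.0271]
ee_rot: [[0.804, -0.592, -0.056], [-0.591, -0.806, 0.041], [-0.07, -0.0, -0.998]]
wrist_force: [0.9, -0.3, 0.5]
gripper_width: 0.231
[-0.42738652 -0.42076807  0.05150714]
```

View pics/scene10z.png

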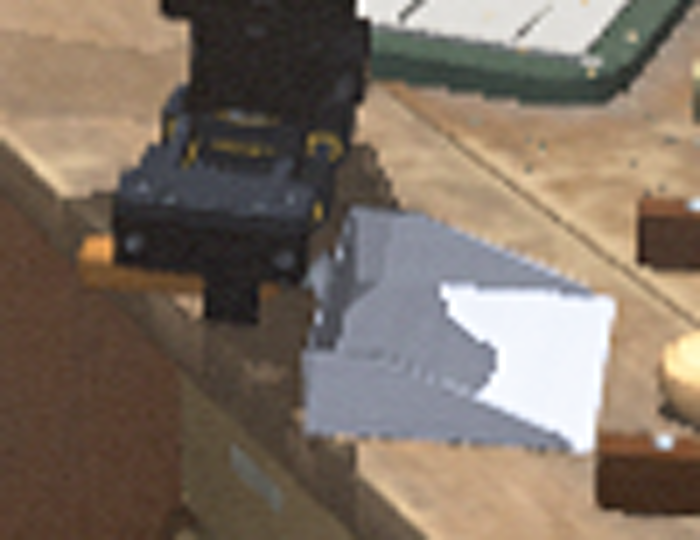

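View pics/top10z.png

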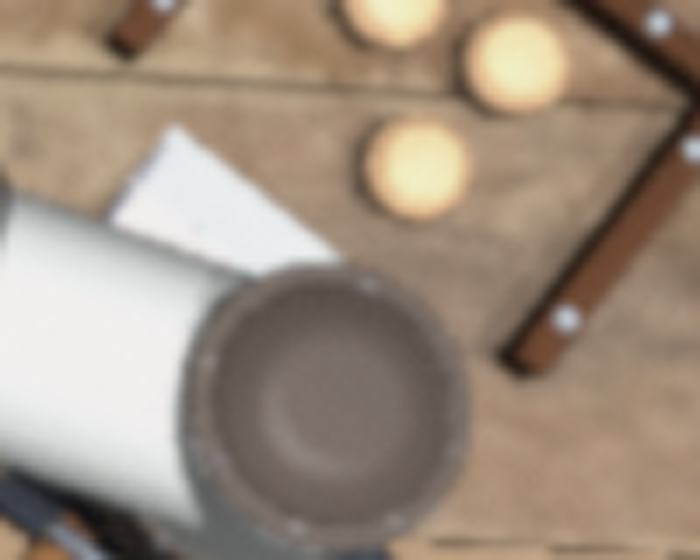

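```bash
cat >> h.py <<'E'
def tri(s,us,c,ut):
    o1,d1=ray(s,[us]);o2,d2=ray(c,[ut]);d1=d1[0];d2=d2[0]
    t=np.linalg.lstsq(np.c_[d1,-d2],o2-o1,rcond=None)[0];p,q=o1+t[0]*d1,o2+t[1]*d2;return (p+q)/2,np.linalg.norm(p-q)
E
python3 - <<'E'
from station import r
from h import *
s=r.capture("scene");c=r.capture("top")
print(tri(s,(220+614/7-.4,220+297/6-.4),c,(340+175/7-.4,220+125/7-.4)))
print(onz(s,[(220+588/7-.4,220+452/6-.4)],0))
E
```

```text
(array([ 0.52511193, -0.2862098 ,  0.00371313]), np.float64(0.0003171255725370419))
[[ 0.4491627  -0.38867703  0.        ]]
```

```bash
python3 -m crank '[[1,[0.1,0,0],[0,0,0]],[1,[0.12,0,-0.008],[0,0,0]],[1,[0.12,0,-0.008],[0,0,0]]]'
python3 - <<'E'
from station import r
from h import *
s=r.capture("scene");i=s['img'];cv2.imwrite('pics/scene11z.png',cv2.resize(i[220:310,220:370],None,fx=5,fy=5,interpolation=cv2.INTER_CUBIC))
E
```

```text
time_s: 13.45
tcp_pos: [0.3865, -0.267, 0.0265]
ee_rot: [[0.802, -0.593, -0.067], [-0.592, -0.805, 0.046], [-0.081, 0.003, -0.997]]
wrist_force: [-6.5, 4.6, 12.9]
gripper_width: 0.231
```

View pics/scene11z.png

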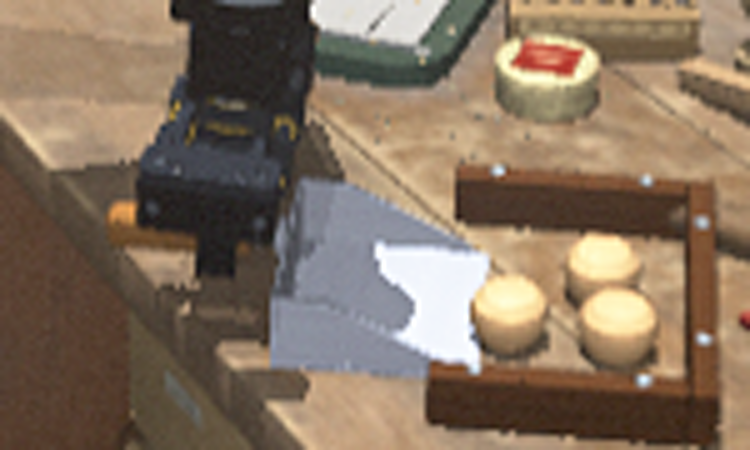

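```bash
python3 -m crank '[[1,[0.1,0,-0.013],[0,0,0]],[1,[0.12,0,-0.009],[0,0,0]],[1,[0.12,0,-0.009],[0,0,0]],[1,[0.12,0,-0.009],[0,0,0]]]'
python3 - <<'E'
from station import r
from h import *
s=r.capture("scene");i=s['img'];cv2.imwrite('pics/scene12z.png',cv2.resize(i[220:310,220:370],None,fx=5,fy=5,interpolation=cv2.INTER_CUBIC))
E
```

```text
time_s: 13.9
tcp_pos: [0.4283, -0.2962, 0.0266]
ee_rot: [[0.803, -0.593, -0.058], [-0.592, -0.805, 0.042], [-0.072, 0.0, -0.997]]
wrist_force: [-1.6, 0.9, -0.2]
gripper_width: 0.228
```

View pics/scene12z.png

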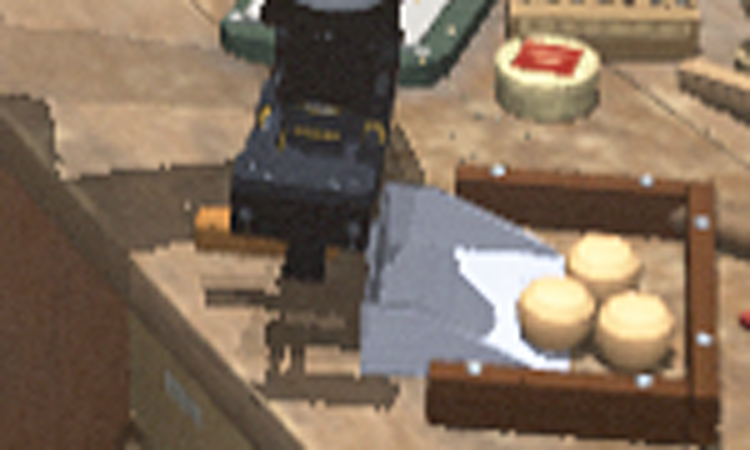

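```bash
python3 -m crank '[[1,[0.12,0,-0.005],[0,0,0]],[1,[0.12,0,-0.008],[0,0,0]],[1,[0.12,0,-0.008],[0,0,0]],[1,[0.1,0,-0.008],[0,0,0]]]'
python3 - <<'E'
from station import r
from h import *
s=r.capture("scene");i=s['img'];cv2.imwrite('pics/scene13z.png',cv2.resize(i[220:310,220:370],None,fx=5,fy=5,interpolation=cv2.INTER_CUBIC))
s=r.capture("top");i=s['img'];cv2.imwrite('pics/top13z.png',cv2.resize(i[160:310,290:490],None,fx=4,fy=4,interpolation=cv2.INTER_CUBIC))
E
```

```text
time_s: 14.35
tcp_pos: [0.4645, -0.3231, 0.0266]
ee_rot: [[0.803, -0.593, -0.06], [-0.591, -0.805, 0.043], [-0.074, 0.001, -0.997]]
wrist_force: [-3.1, 3.3, 4.2]
gripper_width: 0.228
```

View pics/scene13z.png

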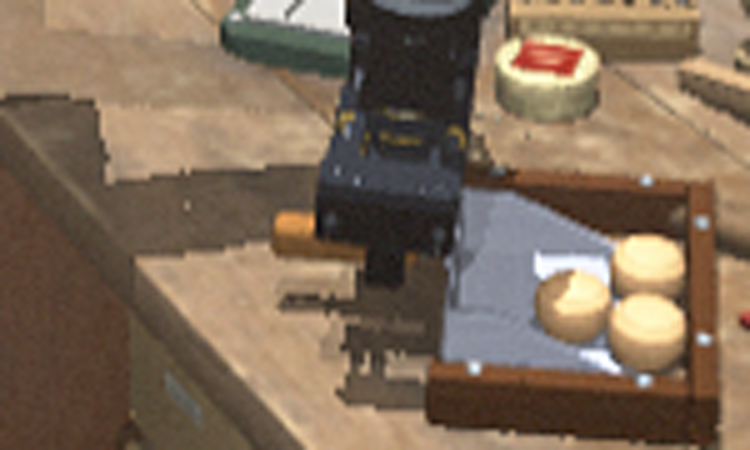

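View pics/top13z.png

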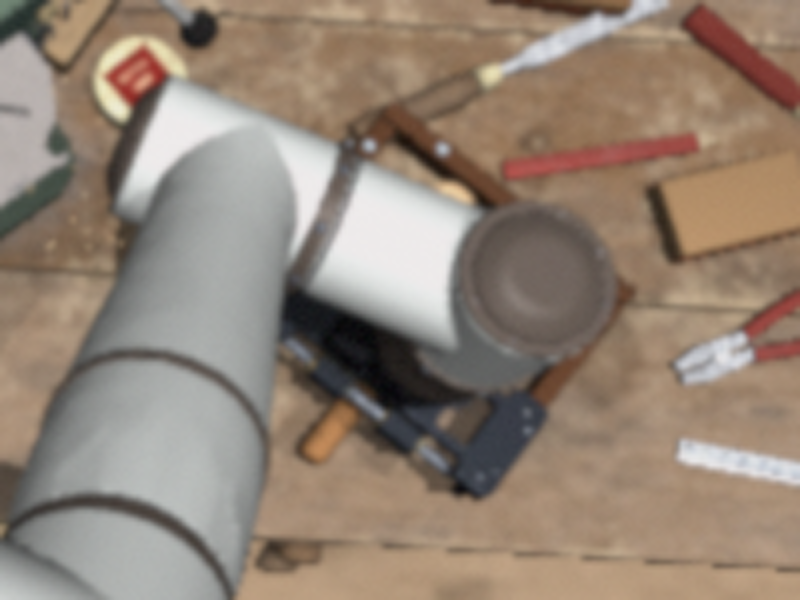

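```bash
python3 -m crank '[[1,[0.08,0,-0.004],[0,0,0]],[1,[0.05,0,-0.004],[0,0,0]],[1,[0.02,0,-0.003],[0,0,0]]]'
python3 - <<'E'
from station import r
from h import *
s=r.capture("scene");i=s['img'];cv2.imwrite('pics/scene14z.png',cv2.resize(i[220:310,280:370],None,fx=8,fy=6,interpolation=cv2.INTER_CUBIC))
E
```

```text
time_s: 14.75
tcp_pos: [0.4761, -0.3314, 0.0266]
ee_rot: [[0.803, -0.593, -0.059], [-0.592, -0.805, 0.043], [-0.074, 0.0, -0.997]]
wrist_force: [-3.6, 3.5, 3.5]
gripper_width: 0.222
```

View pics/scene14z.png

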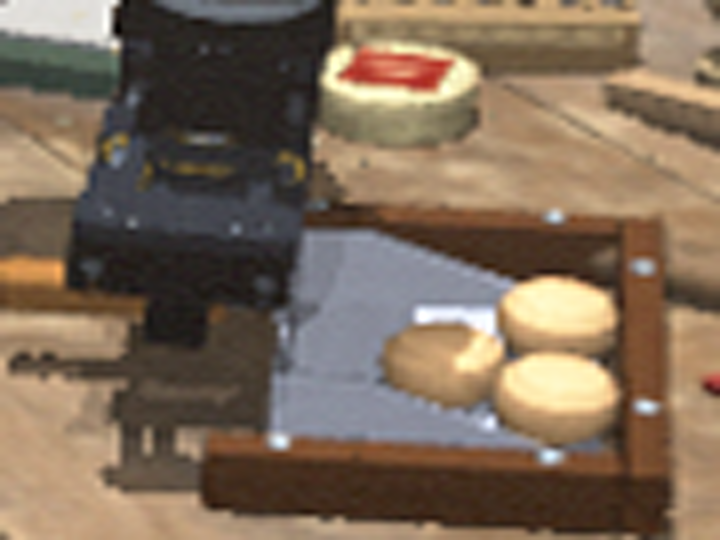

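```bash
python3 -m crank '[[1,[0.03,0,-0.002],[0,0,0]],[1,[0.02,0,-0.002],[0,0,0]]]';python3 -m crank '[[1,[0.03,0,-0.002],[0,0,0]],[1,[0.02,0,-0.002],[0,0,0]]]'
```

```text
time_s: 15.0
tcp_pos: [0.4804, -0.3346, 0.0266]
ee_rot: [[0.803, -0.593, -0.058], [-0.591, -0.805, 0.043], [-0.072, 0.0, -0.997]]
wrist_force: [-3.4, 3.3, 3.5]
gripper_width: 0.226
time_s: 15.2
tcp_pos: [0.4808, -0.3349, 0.0266]
ee_rot: [[0.802, -0.594, -0.067], [-0.592, -0.805, 0.048], [-0.083, 0.001, -0.997]]
wrist_force: [-11.2, 12.6, 14.6]
gripper_width: 0.226
```

```bash
python3 -m crank '[[1,[-0.05,0,0],[0,0,0]],[1,[0,0,-0.02],[0,0.08,0]],[1,[0,0,-0.03],[0,0.08,0]],[1,[0,0,-0.03],[0,0.08,0]],[1,[0,0,-0.05],[0,0.08,0]],[1,[0,0,0],[0,0,0]]]'
python3 - <<'E'
from station import r
from h import *
s=r.capture("scene");i=s['img'];cv2.imwrite('pics/scene15z.png',cv2.resize(i[200:310,260:370],None,fx=7,fy=5.4,interpolation=cv2.INTER_CUBIC))
E
```

```text
time_s: 15.8
tcp_pos: [0.4791, -0.3337, 0.0395]
ee_rot: [[0.793, -0.592, 0.144], [-0.582, -0.806, -0.106], [0.179, 0.0, -0.984]]
wrist_force: [-0.4, 0.5, -1.4]
gripper_width: 0.226
```

View pics/scene15z.png

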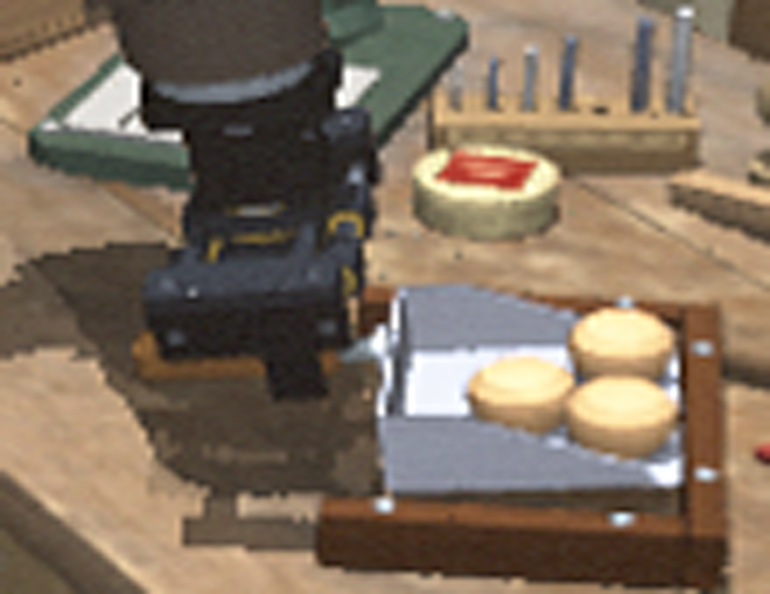

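```bash
python3 -m crank '[[1,[-0.03,0,-0.06],[0,0.04,0]],[1,[-0.03,0,-0.1],[0,0.06,0]],[1,[-0.03,0,-0.13],[0,0.06,0]],[1,[-0.03,0,-0.15],[0,0,0]],[1,[0,0,-0.15],[0,0,0]],[1,[0,0,-0.07],[0,0,0]],[1,[0,0,0],[0,0,0]]]'
python3 - <<'E'
from station import r
from h import *
s=r.capture("scene");i=s['img'];cv2.imwrite('pics/scene16z.png',cv2.resize(i[180:310,240:370],None,fx=6,fy=4.6,interpolation=cv2.INTER_CUBIC))
c=r.capture("top");cv2.imwrite('pics/top16.png',c['img'])
print(r.sense()['joints'].round(1))
E
```

```text
time_s: 16.55
tcp_pos: [0.4591, -0.3178, 0.1021]
ee_rot: [[0.767, -0.593, 0.246], [-0.565, -0.805, -0.18], [0.305, -0.001, -0.952]]
wrist_force: [-0.4, -0.8, -1.6]
gripper_width: 0.227
[-15.3  15.5 -38.5  18.  -20.5  52.9]
```

View pics/scene16z.png

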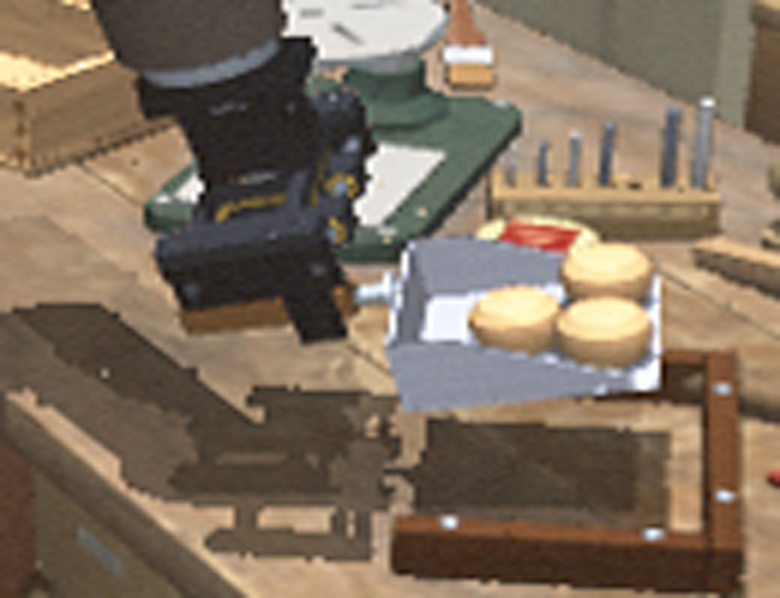

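View pics/top16.png

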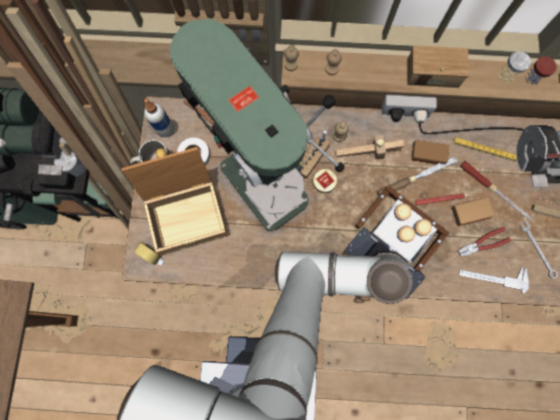

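All three knobs sit on the blade, at about (515,315), (605,268) and (603,325) in the crop, and it is tilted back about 20°. I'll carry it at moderate speed, staying near side of the drill press.

```bash
python3 -m crank '[[1,[-0.047,0.006,-0.111],[0,0,0]],[1,[-0.094,0.012,-0.222],[0,0,0]],[1,[-0.094,0.012,-0.222],[0,0,0]],[1,[-0.094,0.012,-0.222],[0,0,0]],[1,[-0.094,0.012,-0.222],[0,0,0]],[1,[-0.094,0.012,-0.222],[0,0,0]],[1,[-0.047,0.006,-0.111],[0,0,0]],[1,[0,0,0],[0,0,0]]]'
cat > st.py <<'E'
from station import r
from h import *
import sys
np.set_printoptions(precision=4,suppress=True)
s=r.sense();R=s['ee_rot'];p=s['tcp_pos']
print("t",s['time_s'],"J",s['joints'].round(1),"head",np.degrees(np.arctan2(R[1,0],R[0,0])).round(1),"pitch",np.degrees(np.arcsin(R[2,0])).round(1),"F",s['wrist_force'])
a=np.radians(19.7);xb=np.array([np.cos(a),np.sin(a),0]);yb=np.array([-xb[1],xb[0],0]);C=np.array([.5452,.2336,0])
L=p+R@np.array([.154,0,.0136]);print("tcp",p,"lip",L,"lip in box",(L-C)@xb,(L-C)@yb,L[2])
if len(sys.argv)>1:
    t=np.array(eval(sys.argv[1]));print("delta tool (100mm)",R.T@(t-p)/.1)
print("world z in tool",R[2])
E
cat > pic.py <<'E'
from station import r
from h import *
import sys
n=sys.argv[1]
s=r.capture("scene");i=s['img'];c=r.capture("top");j=c['img']
cv2.imwrite(f'pics/{n}.png',np.hstack([cv2.resize(i[100:310,160:370],(400,400),interpolation=cv2.INTER_CUBIC),cv2.resize(j[100:310,120:330] if len(sys.argv)<3 else j[100:310,290:500],(400,400),interpolation=cv2.INTER_CUBIC)]))
E
python3 st.py '[.375,.15,.21]'; python3 pic.py p17
```

```text
time_s: 17.45
tcp_pos: [0.3771, -0.2671, 0.2121]
ee_rot: [[0.767, -0.592, 0.246], [-0.565, -0.806, -0.179], [0.304, -0.002, -0.953]]
wrist_force: [-0.1, -0.3, -1.5]
gripper_width: 0.225
t 17.45 J [-10.1  -2.7 -38.8  12.3 -38.5  55.1] head -36.4 pitch 17.7 F [-0.0905 -0.2529 -1.4583]
tcp [ 0.3771 -0.2671  0.2121] lip [ 0.4986 -0.3565  0.246 ] lip in box -0.24277720048862184 -0.5398086051359422 0.24595972440260375
delta tool (100mm) [-2.3776 -3.3475 -0.7319]
world z in tool [ 0.3041 -0.0015 -0.9526]
```

View pics/p17.png

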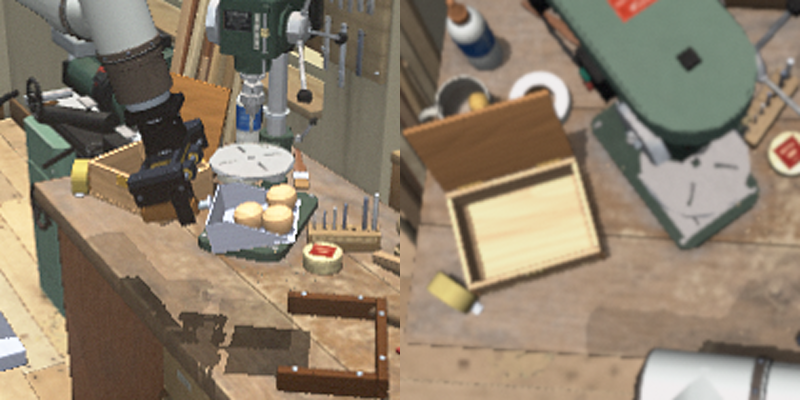

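```bash
python3 -m crank '[[1,[-0.085,-0.12,-0.026],[0,0,0]],[1,[-0.17,-0.239,-0.052],[0,0,0]],[1,[-0.17,-0.239,-0.052],[0,0,0]],[1,[-0.17,-0.239,-0.052],[0,0,0]],[1,[-0.17,-0.239,-0.052],[0,0,0]],[1,[-0.17,-0.239,-0.052],[0,0,0]],[1,[-0.17,-0.239,-0.052],[0,0,0]],[1,[-0.085,-0.12,-0.026],[0,0,0]]]'; python3 st.py '[.375,.15,.21]'; python3 pic.py p18
```

```text
time_s: 18.35
tcp_pos: [0.3766, -0.0568, 0.2088]
ee_rot: [[0.77, -0.591, 0.242], [-0.563, -0.807, -0.178], [0.301, 0.0, -0.954]]
wrist_force: [0.0, -0.7, -2.2]
gripper_width: 0.226
t 18.35 J [ 28.9 -10.6 -49.1  22.2 -46.2  10.2] head -36.2 pitch 17.5 F [ 0.0037 -0.7449 -2.2001]
tcp [ 0.3766 -0.0568  0.2088] lip [ 0.4984 -0.146   0.2421] lip in box -0.17198122683973538 -0.34162011879797766 0.24211604012498783
delta tool (100mm) [-1.1739 -1.6592 -0.3842]
world z in tool [ 0.3008  0.0005 -0.9537]
```

View pics/p18.png

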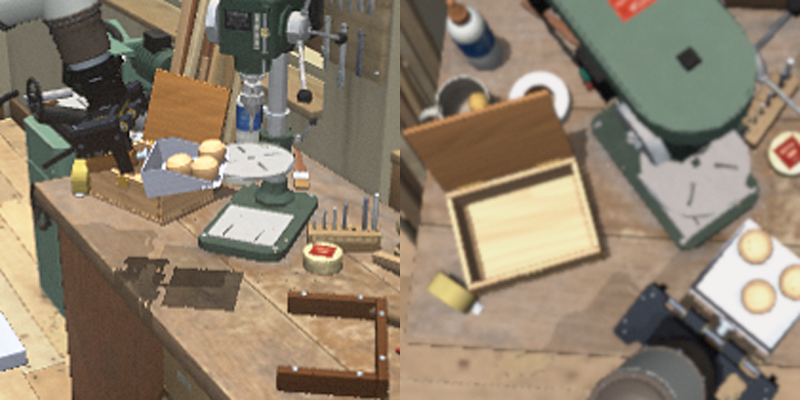

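```bash
python3 -m crank '[[1,[0,0,0],[-0.03,0,0.09]],[1,[0,0,0],[-0.053,0,0.17]],[1,[0,0,0],[-0.03,0,0.09]],[1,[0,0,0],[0,0,0]]]'; python3 st.py '[.375,.16,.21]'
```

```text
time_s: 18.85
tcp_pos: [0.3768, -0.0587, 0.2088]
ee_rot: [[0.576, -0.798, 0.179], [-0.76, -0.603, -0.242], [0.301, 0.003, -0.954]]
wrist_force: [0.6, 0.7, -2.0]
gripper_width: 0.228
t 18.85 J [ 30.   -8.1 -47.2  22.6 -51.   -7.3] head -52.9 pitch 17.5 F [ 0.6222  0.6583 -2.0179]
tcp [ 0.3768 -0.0587  0.2088] lip [ 0.4679 -0.1791  0.2422] lip in box -0.2118989226770483 -0.36247521118758624 0.2422013803638507
delta tool (100mm) [-1.6697 -1.304  -0.5439]
world z in tool [ 0.301   0.0032 -0.9536]
```

```bash
python3 -m crank '[[1,[-0.12,-0.093,-0.039],[0,0,0]],[1,[-0.24,-0.187,-0.078],[0,0,0]],[1,[-0.24,-0.187,-0.078],[0,0,0]],[1,[-0.24,-0.187,-0.078],[0,0,0]],[1,[-0.24,-0.187,-0.078],[0,0,0]],[1,[-0.24,-0.187,-0.078],[0,0,0]],[1,[-0.24,-0.187,-0.078],[0,0,0]],[1,[-0.11,-0.09,-0.037],[0,0,0]]]'; python3 st.py '[.376,.163,.21]';python3 pic.py p19
```

```text
time_s: 19.65
tcp_pos: [0.3751, 0.1625, 0.2105]
ee_rot: [[0.578, -0.796, 0.182], [-0.759, -0.606, -0.24], [0.301, 0.001, -0.954]]
wrist_force: [-0.2, 0.1, -2.6]
gripper_width: 0.229
t 19.65 J [ 58.8   0.5 -38.1  18.9 -59.5 -32.4] head -52.7 pitch 17.5 F [-0.2192  0.1099 -2.6185]
tcp [0.3751 0.1625 0.2105] lip [0.4666 0.0424 0.2439] lip in box -0.1384784160044396 -0.1534921122613487 0.24387831767894746
delta tool (100mm) [-0.0002 -0.0101  0.0055]
world z in tool [ 0.3008  0.0008 -0.9537]
```

View pics/p19.png

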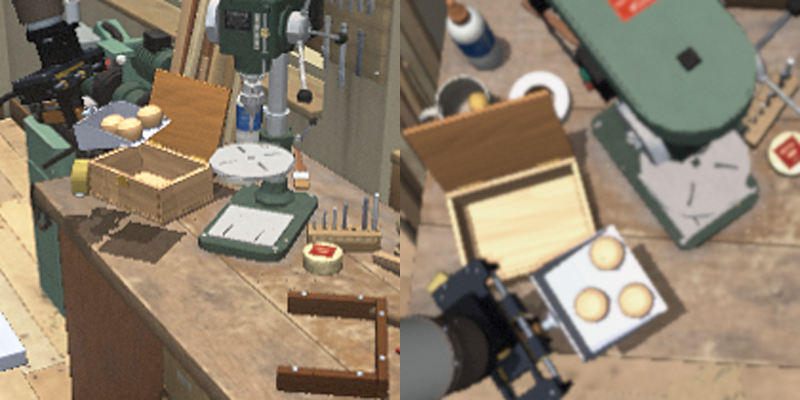

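```bash
python3 -m crank '[[1,[0,0,0],[0.03,0,-0.09]],[1,[0,0,0],[0.05,0,-0.16]],[1,[0,0,0],[0.05,0,-0.16]],[1,[0,0,0],[0.05,0,-0.16]],[1,[0,0,0],[0.05,0,-0.16]],[1,[0,0,0],[0.05,0,-0.16]],[1,[0,0,0],[0.05,0,-0.16]],[1,[0,0,0],[0.05,0,-0.16]]]';python3 -m crank '[[1,[0,0,0],[0.05,0,-0.16]],[1,[0,0,0],[0.05,0,-0.16]],[1,[0,0,0],[0.02,0,-0.07]],[1,[0,0,0],[0,0,0]]]'; python3 st.py '[.376,.163,.21]';python3 pic.py p20
```

```text
time_s: 20.55
tcp_pos: [0.3737, 0.1576, 0.21]
ee_rot: [[0.951, 0.077, 0.298], [0.075, -0.997, 0.018], [0.299, 0.006, -0.954]]
wrist_force: [-0.2, 1.0, -2.7]
gripper_width: 0.226
time_s: 20.95
tcp_pos: [0.374, 0.1577, 0.2102]
ee_rot: [[0.882, 0.381, 0.277], [0.365, -0.925, 0.108], [0.297, 0.006, -0.955]]
wrist_force: [-0.7, 0.2, -3.1]
gripper_width: 0.225
t 20.95 J [ 52.8  -9.2 -45.   13.9 -40.2  50. ] head 22.5 pitch 17.3 F [-0.7166  0.182  -3.1247]
tcp [0.374  0.1577 0.2102] lip [0.5136 0.2154 0.243 ] lip in box -0.03586287274912112 -0.006466779555325346 0.24302935246092158
delta tool (100mm) [ 0.0363 -0.0412  0.0136]
world z in tool [ 0.2972  0.006  -0.9548]
```

View pics/p20.png

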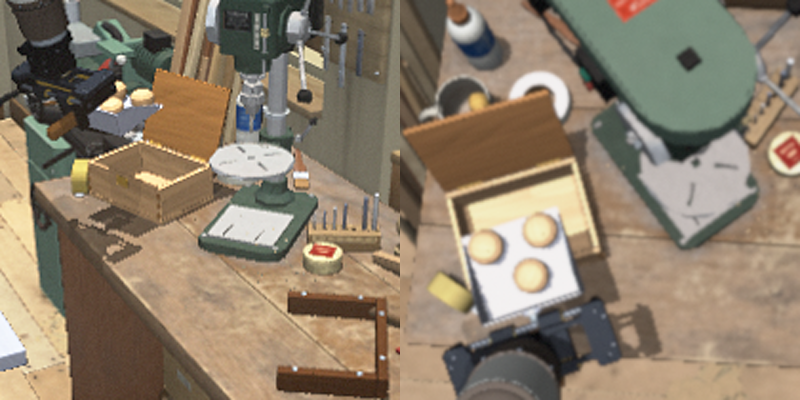

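```bash
python3 -m crank '[[1,[0.014,0,-0.093],[0,-0.078,0]],[1,[0.028,0,-0.187],[0,-0.156,0]],[1,[0.028,0,-0.187],[0,-0.156,0]],[1,[0.014,0,-0.093],[0,-0.078,0]],[1,[0,0,0.1],[0,0,0.03]],[1,[0,0,0.18],[0,0,0.03]],[1,[0,0,0.18],[0,0,0]],[1,[0,0,0.1],[0,0,0]]]'; python3 st.py;python3 pic.py p21
```

```text
time_s: 21.85
tcp_pos: [0.3676, 0.1563, 0.2083]
ee_rot: [[0.939, 0.338, -0.061], [0.337, -0.941, -0.032], [-0.068, 0.01, -0.998]]
wrist_force: [-0.9, 0.3, -3.0]
gripper_width: 0.228
t 21.85 J [ 45.6   2.4 -27.1  -1.3 -64.2  64.7] head 19.7 pitch -3.9 F [-0.8765  0.2807 -2.9827]
tcp [0.3676 0.1563 0.2083] lip [0.5114 0.2077 0.1843] lip in box -0.040499355611387476 -0.012967936438185447 0.1842809538734085
world z in tool [-0.0679  0.0099 -0.9976]
```

View pics/p21.png

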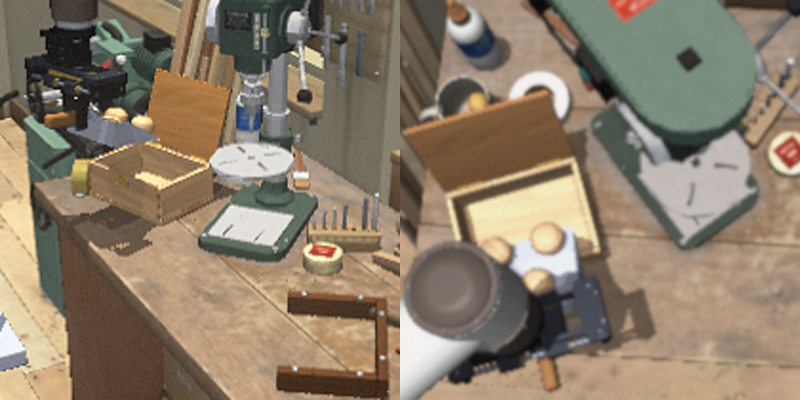

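```bash
python3 -m crank '[[1,[0,-0.1,0.1],[0,0,0]],[1,[0.05,-0.1,0.2],[0,0,0]],[1,[0.05,0,0.2],[0,0,0]],[1,[0,0,0.1],[0,0,0]],[1,[0.014,0,-0.093],[0,-0.078,0]],[1,[0.028,0,-0.187],[0,-0.156,0]],[1,[0.028,0,-0.187],[0,-0.156,0]],[1,[0.014,0,-0.093],[0,-0.078,0]]]'; python3 st.py;python3 pic.py p22
```

```text
time_s: 22.75
tcp_pos: [0.3896, 0.1872, 0.2049]
ee_rot: [[0.857, 0.339, -0.389], [0.305, -0.941, -0.147], [-0.416, 0.007, -0.909]]
wrist_force: [0.1, 0.3, -3.0]
gripper_width: 0.23
t 22.75 J [ 41.   17.8  -9.6  -8.3 -85.8  71.1] head 19.6 pitch -24.6 F [ 0.1091  0.3058 -2.9895]
tcp [0.3896 0.1872 0.2049] lip [0.5162 0.2322 0.1285] lip in box -0.02775994142137645 0.008449692212895687 0.12845079089878297
world z in tool [-0.416   0.0074 -0.9093]
```

View pics/p22.png

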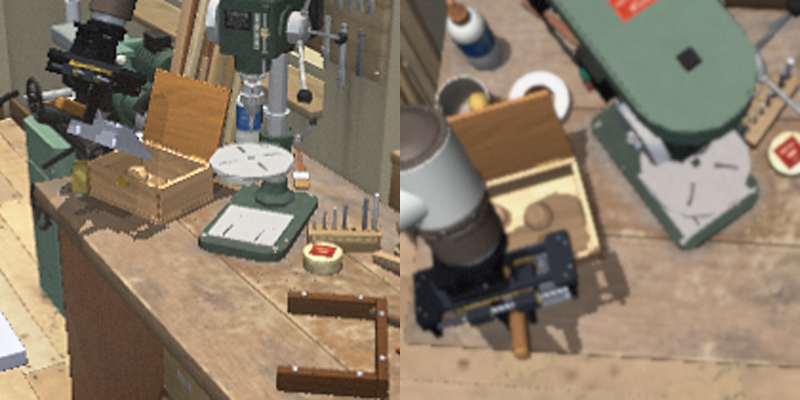

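```bash
python3 -m crank '[[1,[0.056,0,-0.002],[0,-0.078,0]],[1,[0.07,0,-0.096],[0,-0.156,0]],[1,[0.028,0,-0.187],[0,-0.156,0]],[1,[0.028,0,-0.187],[0,-0.156,0]],[1,[0.014,0,-0.093],[0,-0.078,0]],[1,[0,0,0],[0,0,0]]]'; python3 st.py;python3 pic.py p23
```

```text
time_s: 23.45
tcp_pos: [0.4361, 0.204, 0.2348]
ee_rot: [[0.571, 0.338, -0.748], [0.198, -0.941, -0.275], [-0.797, 0.009, -0.604]]
wrist_force: [-1.4, 0.1, -2.1]
gripper_width: 0.228
t 23.45 J [  35.8   36.1   13.7  -14.1 -118.6   72.9] head 19.1 pitch -52.8 F [-1.3913  0.1132 -2.0557]
tcp [0.4361 0.204  0.2348] lip [0.5139 0.2307 0.1039] lip in box -0.030499712457932825 0.007791727431263462 0.10387345231948336
world z in tool [-0.7968  0.0091 -0.6042]
```

View pics/p23.png

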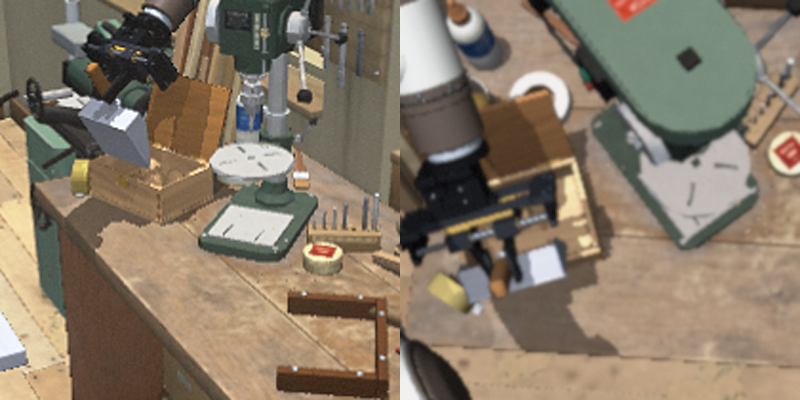

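```bash
python3 -m crank '[[1,[0.014,0,-0.093],[0,-0.078,0]],[1,[0.014,0,-0.093],[0,-0.078,0]],[1,[0,0,0],[0,0,0]],[1,[0,0,0],[0,0,0]]]'; python3 st.py
python3 - <<'E'
from station import r
from h import *
i=r.capture("scene")['img'];cv2.imwrite('pics/p24.png',cv2.resize(i[120:230,190:290],None,fx=6,fy=5,interpolation=cv2.INTER_CUBIC))
E
```

```text
time_s: 23.95
tcp_pos: [0.4504, 0.209, 0.2462]
ee_rot: [[0.477, 0.34, -0.81], [0.165, -0.941, -0.297], [-0.863, 0.008, -0.505]]
wrist_force: [-0.1, 0.6, -1.2]
gripper_width: 0.232
t 23.95 J [  34.9   40.3   19.7  -16.  -127.    72.1] head 19.1 pitch -59.7 F [-0.141   0.5684 -1.2262]
tcp [0.4504 0.209  0.2462] lip [0.5129 0.2303 0.1064] lip in box -0.03153332547754238 0.007802057348233411 0.10637276992009356
world z in tool [-0.8631  0.0081 -0.505 ]
```

View pics/p24.png

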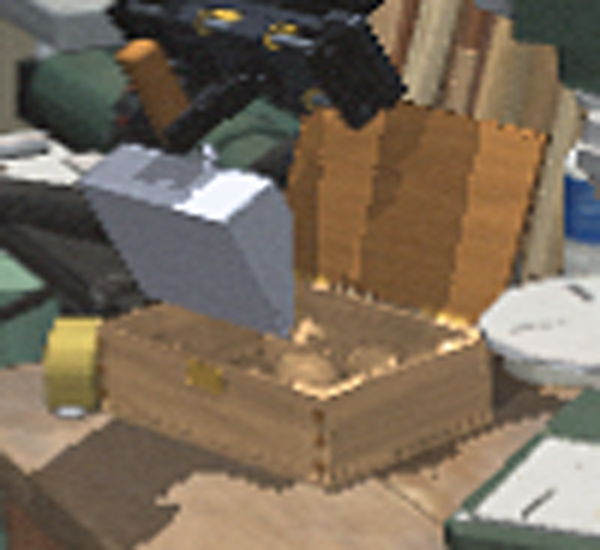

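```bash
python3 -m crank '[[1,[-0.17,0,-0.1],[0,0,0]],[1,[-0.26,0,-0.15],[0,0,0]],[1,[-0.26,0,-0.15],[0,0,0]],[1,[-0.005,0,0.189],[0,0.156,0]],[1,[-0.005,0,0.189],[0,0.156,0]],[1,[-0.005,0,0.189],[0,0.156,0]],[1,[-0.005,0,0.189],[0,0.156,0]],[1,[-0.005,0,0.189],[0,0.156,0]]]'; python3 st.py; python3 pic.py p25
```

```text
time_s: 24.8
tcp_pos: [0.3857, 0.1852, 0.2633]
ee_rot: [[0.859, 0.34, -0.383], [0.308, -0.94, -0.145], [-0.41, 0.007, -0.912]]
wrist_force: [0.1, -0.8, -1.6]
gripper_width: 0.227
t 24.8 J [ 41.2  14.5  -5.4  -8.2 -93.   69.9] head 19.7 pitch -24.2 F [ 0.1035 -0.7822 -1.5578]
tcp [0.3857 0.1852 0.2633] lip [0.5127 0.2306 0.1878] lip in box -0.03161400525065848 0.008163637972910262 0.18776719781087442
world z in tool [-0.4099  0.0069 -0.9121]
```

View pics/p25.png

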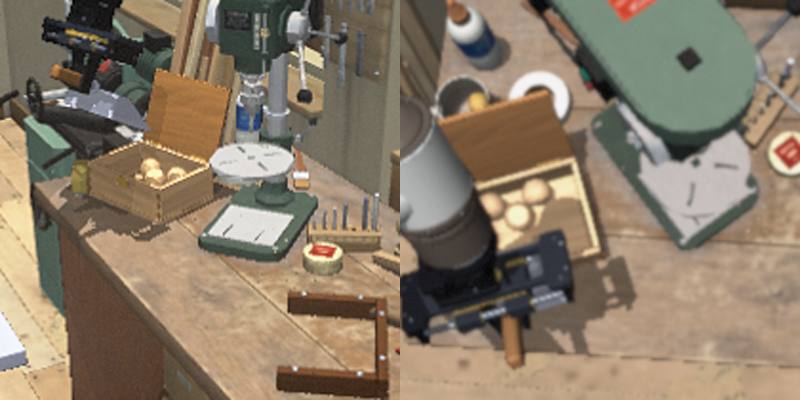

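All three knobs are in the box, at about (493,205), (537,190) and (517,216) in the top half. The scoop goes back to its free spot now.

```bash
python3 -m crank '[[1,[-0.005,0,0.189],[0,0.156,0]],[1,[-0.005,0,0.189],[0,0.156,0]],[1,[-0.005,0,0.189],[0,0.142,0]],[1,[-0.2,0,0],[0,0,0]],[1,[0,0,0],[0.012,0,0.178]],[1,[0,0,0],[0.012,0,0.178]],[1,[0,0,0],[0.012,0,0.178]],[1,[0,0,0],[0.012,0,0.178]]]';python3 -m crank '[[1,[0,0,0],[0.012,0,0.178]],[1,[0,0,0],[0.012,0,0.178]],[1,[0,0,0],[0.012,0,0.178]],[1,[0,0,0],[0.012,0,0.178]],[1,[0,0,0],[0.012,0,0.178]],[1,[0,0,0],[0.008,0,0.12]]]'; python3 st.py '[.375,-0.06,.21]'
```

```text
time_s: 25.7
tcp_pos: [0.35, 0.1721, 0.2113]
ee_rot: [[0.974, -0.218, -0.069], [-0.218, -0.976, 0.005], [-0.069, 0.01, -0.998]]
wrist_force: [0.9, -0.2, -1.3]
gripper_width: 0.23
time_s: 26.3
tcp_pos: [0.35, 0.172, 0.2113]
ee_rot: [[0.527, -0.849, -0.039], [-0.848, -0.529, 0.048], [-0.061, 0.008, -0.998]]
wrist_force: [-0.3, -0.4, -0.5]
gripper_width: 0.225
t 26.3 J [ 47.3  -0.6 -28.7  -4.  -61.5 -13.5] head -58.1 pitch -3.5 F [-0.3452 -0.383  -0.5429]
tcp [0.35   0.172  0.2113] lip [0.4306 0.0421 0.1882] lip in box -0.17241243154679553 -0.1416622215855138 0.18823726072576583
delta tool (100mm) [ 2.0987  1.0138 -0.1082]
world z in tool [-0.0614  0.0081 -0.9981]
```

```bash
python3 -m crank '[[1,[0.17,0.085,-0.009],[0,0,0]],[1,[0.35,0.169,-0.018],[0,0,0]],[1,[0.35,0.169,-0.018],[0,0,0]],[1,[0.35,0.169,-0.018],[0,0,0]],[1,[0.35,0.169,-0.018],[0,0,0]],[1,[0.35,0.169,-0.018],[0,0,0]],[1,[0.17,0.085,-0.009],[0,0,0]],[1,[0,0,0],[0,0,0]]]';python3 st.py '[.455,-.1,.07]'; python3 pic.py p26
```

```text
time_s: 27.1
tcp_pos: [0.3753, -0.0606, 0.21]
ee_rot: [[0.528, -0.848, -0.04], [-0.847, -0.529, 0.047], [-0.061, 0.009, -0.998]]
wrist_force: [-0.0, 0.2, -1.6]
gripper_width: 0.227
t 27.1 J [ 12.9  -0.5 -29.   -3.5 -63.2  20.7] head -58.1 pitch -3.5 F [-0.0006  0.234  -1.5936]
tcp [ 0.3753 -0.0606  0.21  ] lip [ 0.4561 -0.1905  0.187 ] lip in box -0.22687945902081239 -0.36920791643501005 0.18704525389191756
delta tool (100mm) [ 0.839  -0.4803  1.347 ]
world z in tool [-0.0607  0.0089 -0.9981]
```

View pics/p26.png

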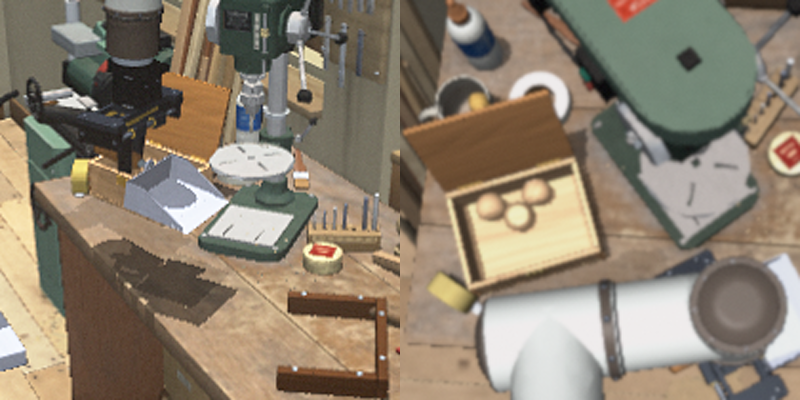

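```bash
python3 -m crank '[[1,[0.14,-0.08,0.22],[0,0,0]],[1,[0.14,-0.08,0.225],[0,0,0]],[1,[0.14,-0.08,0.225],[0,0,0]],[1,[0.14,-0.08,0.225],[0,0,0]],[1,[0.14,-0.08,0.225],[0,0,0]],[1,[0.14,-0.08,0.225],[0,0,0]],[1,[0,0,0.2],[0,0,0]],[1,[0,0,0.1],[0,0,0]]]';python3 -m crank '[[1,[0,0,0.06],[0,0,0]],[1,[0,0,0.03],[0,0,0]],[1,[0,0,0],[0,0,0]]]';python3 st.py
```

```text
time_s: 28.0
tcp_pos: [0.4546, -0.0954, 0.0387]
ee_rot: [[0.533, -0.845, -0.042], [-0.844, -0.534, 0.047], [-0.062, 0.01, -0.998]]
wrist_force: [-0.7, 0.8, 1.9]
gripper_width: 0.227
time_s: 28.3
tcp_pos: [0.4546, -0.0957, 0.0314]
ee_rot: [[0.532, -0.846, -0.039], [-0.845, -0.533, 0.047], [-0.06, 0.008, -0.998]]
wrist_force: [0.0, 0.9, 1.5]
gripper_width: 0.226
t 28.3 J [  6.1  22.  -31.5  -4.7 -38.5  29.8] head -57.8 pitch -3.5 F [0.0194 0.9019 1.5395]
tcp [ 0.4546 -0.0957  0.0314] lip [ 0.536  -0.2251  0.0085] lip in box -0.16327646015542685 -0.42876060304888136 0.008511956630049687
world z in tool [-0.0603  0.0078 -0.9981]
```

Run:
```python
from station import r
from h import *
i=r.capture("scene")['img'];cv2.imwrite('pics/p27.png',cv2.resize(i[180:290,200:330],None,fx=6,fy=5.4,interpolation=cv2.INTER_CUBIC))
j=r.capture("top")['img'];cv2.imwrite('pics/p27t.png',cv2.resize(j[180:300,250:380],None,fx=6,fy=5,interpolation=cv2.INTER_CUBIC))
```

```text
(no output)
```

View pics/p27.png

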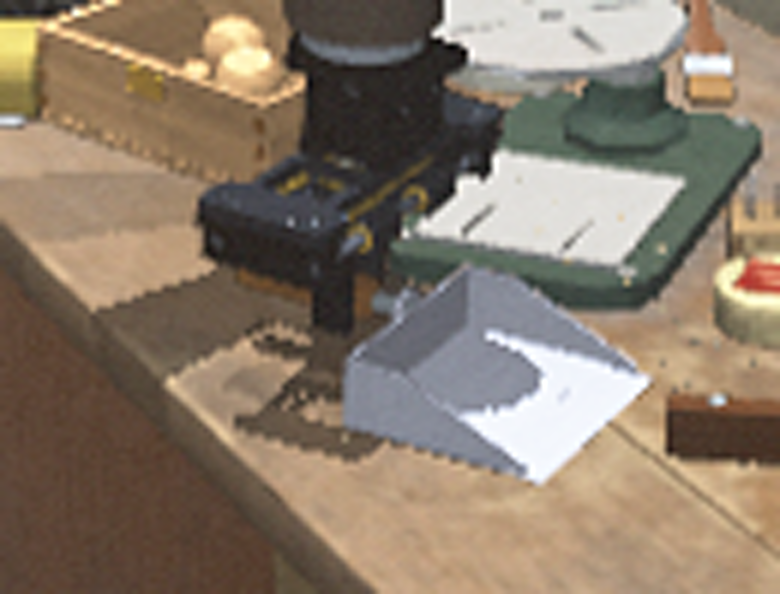

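```bash
python3 -m crank '[[1,[0,0,0.015],[0,0.04,0]],[1,[0,0,0.015],[0,0.03,0]],[1,[0,0,0],[0,0,0]]]';python3 -m crank '[[1,[0,0,0.01],[0,0,0]],[1,[0,0,0],[0,0,0]]]';python3 - <<'E'
from station import r
from h import *
i=r.capture("scene")['img'];cv2.imwrite('pics/p28.png',cv2.resize(i[180:290,200:330],None,fx=6,fy=5.4,interpolation=cv2.INTER_CUBIC))
E
```

```text
time_s: 28.7
tcp_pos: [0.4529, -0.0959, 0.0278]
ee_rot: [[0.533, -0.846, -0.012], [-0.846, -0.533, 0.0], [-0.007, 0.01, -1.0]]
wrist_force: [-0.9, -0.4, -2.0]
gripper_width: 0.227
time_s: 28.9
tcp_pos: [0.4544, -0.0961, 0.0269]
ee_rot: [[0.532, -0.847, -0.011], [-0.847, -0.532, 0.001], [-0.006, 0.009, -1.0]]
wrist_force: [-0.8, 0.3, -1.9]
gripper_width: 0.227
```

View pics/p28.png

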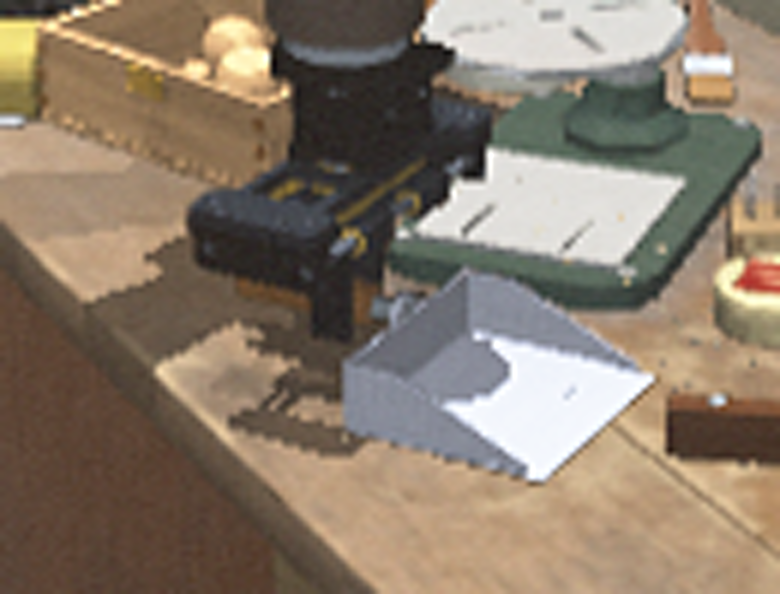

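```bash
python3 -m crank '[[1,[0,0,0.01],[0,0,0]],[1,[0,0,0],[0,0,0]]]';python3 -m crank '[[1,[0,0,0.01],[0,0,0]],[1,[0,0,0],[0,0,0]]]'
```

```text
time_s: 29.15
tcp_pos: [0.4544, -0.0961, 0.0261]
ee_rot: [[0.532, -0.847, -0.01], [-0.847, -0.532, 0.0], [-0.006, 0.009, -1.0]]
wrist_force: [-1.8, 1.6, 4.1]
gripper_width: 0.226
time_s: 29.35
tcp_pos: [0.4542, -0.0959, 0.0256]
ee_rot: [[0.533, -0.846, -0.011], [-0.846, -0.533, 0.0], [-0.006, 0.009, -1.0]]
wrist_force: [-3.4, 1.8, 10.2]
gripper_width: 0.224
```

```bash
python3 -m crank '[[1,[0,0,-0.01],[0,0,0]],[0,[0,0,0],[0,0,0]],[-0.2,[0,0,0],[0,0,0]],[-0.2,[0,0,0],[0,0,0]],[-0.2,[0,0,0],[0,0,0]],[-0.2,[0,0,0],[0,0,0]],[-0.2,[0,0,-0.1],[0,0,0]],[-0.2,[0,0,-0.2],[0,0,0]]]';python3 -m crank '[[-0.2,[0,0,-0.3],[0,0,0]],[-0.2,[0,0,-0.3],[0,0,0]],[-0.2,[-0.3,0,-0.3],[0,0,0]],[-0.2,[-0.3,0.2,-0.2],[0,0,0]],[-0.2,[-0.2,0.3,0],[0,0,0]],[-0.2,[0,0.3,0],[0,0,0]],[-0.2,[0,0.2,0],[0,0,0]],[-0.2,[0,0,0],[0,0,0]]]';python3 - <<'E'
from station import r
from h import *
i=r.capture("scene")['img'];cv2.imwrite('pics/p29.png',cv2.resize(i[130:290,170:370],None,fx=4,fy=3.7,interpolation=cv2.INTER_CUBIC))
j=r.capture("top")['img'];cv2.imwrite('pics/p29t.png',j)
E
```

```text
time_s: 30.15
tcp_pos: [0.4532, -0.0961, 0.0553]
ee_rot: [[0.532, -0.847, -0.015], [-0.847, -0.532, -0.0], [-0.008, 0.012, -1.0]]
wrist_force: [1.0, 0.9, 0.8]
gripper_width: 0.596
time_s: 30.95
tcp_pos: [0.3265, -0.0824, 0.1675]
ee_rot: [[0.531, -0.847, -0.01], [-0.847, -0.531, 0.001], [-0.006, 0.008, -1.0]]
wrist_force: [-0.1, 0.3, 0.2]
gripper_width: 0.6
```

View pics/p29.png

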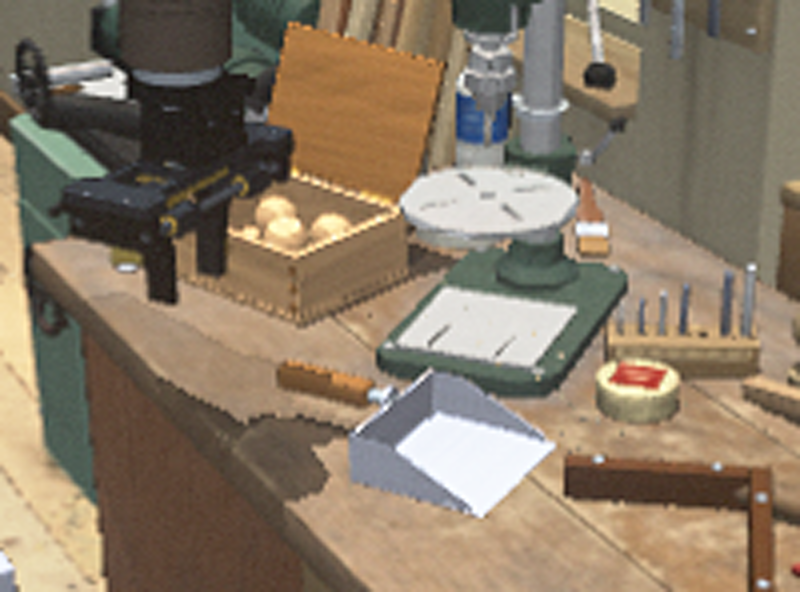

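View pics/p29t.png

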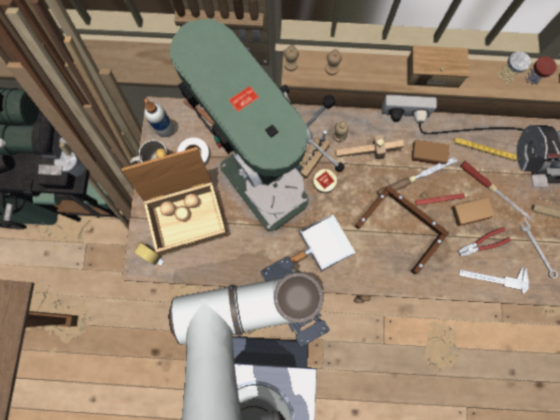

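Run:
```python
import cv2
j=cv2.imread('pics/p29t.png');cv2.imwrite('pics/p30.png',cv2.resize(j[130:260,115:245],None,fx=4.5,fy=4.5,interpolation=cv2.INTER_CUBIC))
```

```text
(no output)
```

View pics/p30.png

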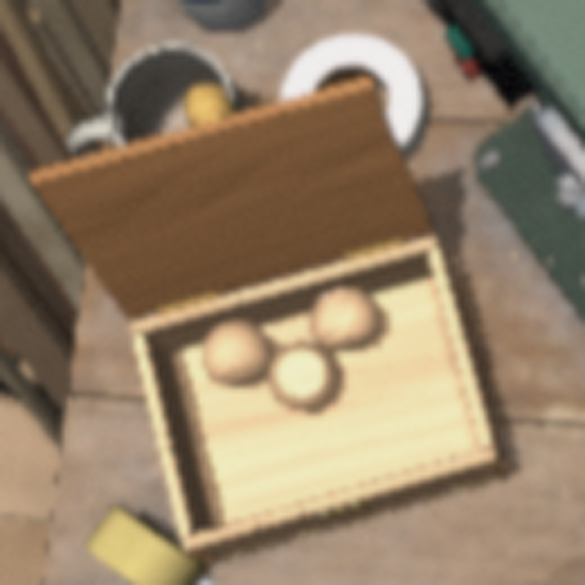

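Run:
```python
from station import r
from h import *
c=r.capture("top")
q=lambda l:[(115+x/4.5-.4,130+y/4.5-.4) for x,y in l]
h=onz(c,q([(133,325),(437,240)]),.0755)
y=(h[0]-h[1]);y/=np.linalg.norm(y);x=np.array([y[1],-y[0],0])
o,D=ray(c,q([(36,184),(378,92)]))
for d,k in zip(D,h):
    t=np.linspace(.6,1.2,6001);P=o+d*t[:,None]-k;X=P@x;Z=P[:,2];m=np.where((Z>0)&(abs(np.hypot(X,Z)-.15)<.0005))[0]
    print([(round(float(np.arctan2(Z[i],-X[i])),2)) for i in m[::max(1,len(m)//4)]])
p=onz(c,q([(150,548)]),.056)
r2=r.sense();print(r2['time_s'],r2['wrist_force'])
```

```text
[1.9, 1.9, 1.9, 1.91, 1.91]
[1.89, 1.89, 1.89, 1.9, 1.9]
31.1 [ 0.19730219 -0.00643911  0.41265121]
```

The lid measures 1.90 rad. Tape and tin are where they started, the three knobs are in the box, and the scoop is flat and released, so I'm handing in.

```bash
python3 -c "
from station import r
print(r.finish_job())"
```

```text
the job is handed in; nothing more can be done
None
```

The job is done and handed in at about 31 s of the 72 s allowed; no verdict was reported.

- **Lid:** I pushed it back with the closed fingers until the force rose to about 21 N at the stop. After the scoop was down, both ends of the lid measured 1.89 to 1.91 rad in the top view.
- **Knobs:** I gripped the scoop by its handle, drove it under the knobs to the fence's closed side, carried it round the near side of the drill press and tipped it over the box. The last pictures show all three knobs in the box, and the gripper never touched them.
- **Scoop:** It lies on the bench near where it started, and in the last scene picture it looks flat. The gripper is open and clear of everything.
- **Tape measure and wax tin:** They look unmoved in the before and after pictures. I checked this by eye only, not by a measured pose.

**Mishap:** When I first set the scoop down at the fence, I pressed too hard. It turned about 4 degrees in the grip and lifted its lip about 7 mm. I re-pitched the tool before scooping. The highest wrist force printed at the end of any move was about 23 N.

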